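# Clear the extruder barrel and put it in gear

### The arm

A 7-joint arm with a two-finger parallel gripper is mounted at the origin on the work surface. World frame = base frame: x ahead of the robot, y to its left, z up, the work surface at z = 0. Lengths are in m, angles in rad, forces in N, time in s.
With the tool pointing down it reaches from about 0.4 to 0.85 m from the base axis. Payload 4.5 kg.
Tool frame: the origin (TCP) lies midway between the tips of the shut fingers; the grasp point (between the pads) lies 19 mm behind it (r.hold_point_z is the distance from the TCP to the grasp point, in m); z points along the fingers, y is the direction in which the jaws open and shut (so a half turn about z gives the same grasp; the last joint's range is limited). The gripper opens to 88 mm and grips with 3 to 60 N. Pads are 18 mm wide; open, the fingers measure 123 mm over their backs; the gripper's body (75 mm by 187 mm) begins 45 mm behind the grasp point.
Start: joints at [-1.194, 0.689, -0.195, 1.565, 0.157, 0.902, -0.215], TCP at [0.21, 0.589, 0.239] pointing down, gripper open.
Joint ranges: [-3.01, 3.01], [-0.46, 2.08], [-1.47, 1.51], [0.13, 2.56], [-1, 4.14], [0.04, 2.09], [-2.66, 2.66]. Speed limits (rad/s): [2.57, 2.57, 3.14, 3.14, 3.14, 3.14, 3.14].

### API

Orientations are given as a unit quaternion [x, y, z, w].
In Python, from plant import r gives the robot as it stands. The module is installed in compiled form; this text tells all that it offers.
- The arm moves only by the tool move_arm, never from a script. Its arguments are lists of equal length, an entry for each row: "turn": the turn, a rotation vector about the tool's x, y, z in units of 2 pi rad (1.0 is 2 pi rad), a list of three; "dp": the shift along the tool's x, y, z in units of 2.5 cm (1.0 is 2.5 cm), a list of three; "jaw": the closure, from -1 (fully open) to 1 (shut), so that 0 is half open. In form: {"turn": [[wx, wy, wz], ...], "dp": [[x, y, z], ...], "jaw": [jaw, ...]}. A call has 1 to 10 rows; each row shifts and turns the commanded pose from where the row before left it, along the tool's axes as they then stand; what a row does not reach is not made up. A row lasts 1/12 s, in which the tool goes at most 41.7 mm and 7.16 degrees, less where a joint would pass 70% of its speed; a pose out of reach is approached as far as the arm can. A call with a number of a shift or a turn outside -1 to 1 is refused whole. A call with a gripper value outside its range is refused whole. The fingers move at their own pace and stop on an object; "newtons" is the grip in N (left out, the last holds). Time passes only in rows, so rows that do not move let the fingers close. It gives the time, the measured TCP pose, the force and the opening at its end, in the units of the state.
- r.get_state(): the state, without advancing time (a new reading comes with each control period).
- r.snapshot(name): name is "scene" or "top"; returns a dict with "frame" (400x640x3 uint8, blue, green, red), "mtx" (3x3 intrinsics, pixels), "origin" and "orientation" of the camera in the world. Camera axes: x right, y up, looking along -z (the intrinsics and any distortion apply to the point x, -y, -z); pixel columns grow to the right and rows downward; lengths in m; the calibration is good to about 2 mm. A picture is of the moment at which its call begins. There is no depth.
- r.finish_job(): hands the job in, once; it reports no verdict.
The state is a dict: "clock": time; "q": joint angles; "qd": joint speeds; "joint_torque": joint torques, N m; "tool_pos": TCP position; "eef_rot": TCP orientation; "contact_force": force on the tool from outside, world axes, zero at the start; "moment": the same for the moment, N m; "opening": opening from 0.0 (shut) to 1.0 (fully open).
Only numpy, scipy, OpenCV 4.12 (cv2) and the standard library are available. Lean on these libraries where they do the work, as an engineer would, in place of code of your own. Each camera call takes 0.05 s, during which the arm holds its last target.

### The job

Get the bench extruder ready for work: with the wooden rod, push the orange storage plug through the barrel from the inlet so that it drops into the white catch tray, and lay the rod back on its V rest. Then take the red-knobbed drive lever along its zigzag gate, leg by leg, and leave it fully home in the last notch, by the green dot. Leave the cup, jar and bowl alone.

Things in the scene. Friction and masses are not known exactly. Their poses are not given: they have to be found in the camera images.
- extruder: Fixed green and steel bench extruder. Origin: underside, under the middle of its level square barrel (80 mm long, 44 mm square outside, bore 32 x 32 mm open at both ends, axis 75 mm above the bench; a 14 mm slit along the top shows the plug). Barrel along y: inlet at y = -40 mm, outlet at +40 mm with the catch tray beyond. Beside it, x = 23 to 62 mm, a housing with a dark drum, 69 mm high.
- bore_inlet (a point): Middle of the bore's inlet mouth, 75 mm above the bench. Axes as the extruder's: y points into the bore towards the outlet, z up.
- bore_outlet (a point): Middle of the bore's outlet mouth, 80 mm along y from the inlet.
- tray_floor (a point): Middle of the inner floor (4 mm above the bench) of the white open catch tray fixed to the extruder: 104 x 104 mm inside, walls 34 mm high. Axes as the extruder's.
- plug: Loose orange nylon storage plug, 29 x 36 x 29 mm (36 mm along the bore), about 90 g, somewhere inside the barrel at the start, wholly within it. Origin at its centre. Slides with light friction (a few N at most).
- rod: Loose wooden push rod, 18 mm in diameter, 270 mm long, about 90 g; origin at its centre on its axis, its length along its x axis. Yellow band, 30 mm wide, round the middle (the place to grip it, also its centre of mass), blue bands near the ends; both ends alike.
- rest: Fixed plywood rest for the rod: two upright 90 degree V supports, each 14 mm wide, open upwards, at x = +75 and x = -75 mm, on a 190 x 60 mm base 12 mm thick. The rod lies along the rest's x axis. Origin: centre of the underside.
- rest_seat (a point): Where the rod's centre is when it lies in the rest: 60 mm above the bench, midway between the V supports. Tops of the V plates stand 65 to 70 mm above the bench, 42 mm apart. The rod may lie either way round and up to 55 mm off the middle along.
- drive_box: Fixed green drive box, 100 x 124 mm, 144 mm high, with an aluminium gate plate on top (8 mm thick). Origin: centre of the underside. The zigzag slot is 15 mm wide and the lever's steel shaft 10 mm thick. Five straight legs joined end to end: from the red dot, +x, then +y, then -x, then +y, then +x to the last notch by the green dot (box axes). Legs along x are 32 mm long at the plate, those along y 28 mm.
- pivot (a point): The lever's fixed pivot inside the drive box, 20 mm above the bench. The lever swings freely in every direction about it as far as the slot lets it, is 180 mm long from here to the knob's centre, passes through the plate's middle plane 120 mm above the pivot, and stays where it is left (light friction, about 1 N at the knob).
- knob_center (a point): Centre of the red ball knob, 34 mm across, on top of the drive lever, about 55 to 60 mm above the gate plate. Grip it from above; it may turn in the fingers as the lever tilts.
- gate_along (a joint): Lever's swing along the box's y axis, rad, 0 upright, positive towards +y; about -0.23 in the first leg, 0 in the middle leg, +0.23 in the last leg.
- gate_across (a joint): Lever's swing along the box's x axis, rad, 0 upright, positive towards +x; about -0.13 and +0.13 at the ends of the legs along x.
- cup: Bystander: white ceramic cup, 68 mm across, 75 mm high. Origin: centre of the underside.
- glaze_jar: Bystander: blue jar with a lid, 64 mm across, 85 mm high. Origin: centre of the underside.
- bowl: Bystander: terracotta bowl, 110 mm across, 50 mm high. Origin: centre of the underside.
- turn0 (a point): Where the knob's centre is when the lever stands in the middle of the slot at the parked end of the slot, by the red dot (the lever starts somewhere in the first leg). Fixed to the drive box, with its axes.
- turn1 (a point): Where the knob's centre is when the lever stands in the middle of the slot at the first corner. Fixed to the drive box, with its axes.
- turn2 (a point): Where the knob's centre is when the lever stands in the middle of the slot at the second corner. Fixed to the drive box, with its axes.
- turn3 (a point): Where the knob's centre is when the lever stands in the middle of the slot at the third corner. Fixed to the drive box, with its axes.
- turn4 (a point): Where the knob's centre is when the lever stands in the middle of the slot at the fourth corner. Fixed to the drive box, with its axes.
- turn5 (a point): Where the knob's centre is when the lever stands in the middle of the slot at the last notch, by the green dot: lever fully home. Fixed to the drive box, with its axes.
Not all that is in view belongs to the job. Several things look just like the rest: the one meant starts farthest to the robot's right.

How it is judged:
On the way, in this order (a step that is already met when the one before it is completed fails the run):
1. an end of the rod is at least 20 mm inside the bore, from the inlet side (y of rod in the frame of bore_inlet between -0.115 and 0.2 m and x of rod in the frame of bore_inlet between -0.02 and 0.02 m and z of rod in the frame of bore_inlet between -0.02 and 0.02 m and angle between the x axis of rod and the y axis of extruder, either way round below 0.15 rad), for 0.05 s.
2. the plug has dropped into the catch tray (x of plug in the frame of tray_floor between -0.054 and 0.054 m and y of plug in the frame of tray_floor between -0.054 and 0.054 m and z of plug in the frame of tray_floor below 0.035 m), for 0.2 s.
3. the rod lies in both V supports of its rest, let go (x of rod in the frame of rest_seat between -0.055 and 0.055 m and y of rod in the frame of rest_seat between -0.006 and 0.006 m and z of rod in the frame of rest_seat between -0.006 and 0.006 m and angle between the x axis of rod and the x axis of rest, either way round below 0.08 rad and contact force between the fingers and rod below 0.1 N and linear speed of rod below 0.02 m/s), for 0.2 s.
4. the lever is in the middle leg of the gate (y of knob_center in the frame of pivot between -0.012 and 0.012 m), for 0.05 s.
5. the lever is home in the last notch (distance between knob_center and turn5 below 0.012 m), for 0.2 s.
At the end, for the whole second after the job is handed in: Plug at rest in the tray (centre inside its walls, under 35 mm above its floor); rod at rest, let go, in both V supports (centre within 6 mm of the seat sideways and in height, 55 mm along, either way round); knob centre within 12 mm of its place in the last notch (turn5) (all of step 2 and all of step 3 and distance between knob_center and turn5 below 0.012 m and linear speed of plug below 0.02 m/s); the robot touches nothing.
It fails at once if the cup is shifted by more than 30 mm or tipped (distance of cup from where it was at the start of the episode above 0.03 m or angle between cup's own z axis and vertical above 0.4 rad).
It fails at once if the jar is shifted by more than 30 mm or tipped (distance of glaze_jar from where it was at the start of the episode above 0.03 m or angle between glaze_jar's own z axis and vertical above 0.4 rad).
It fails at once if the bowl is shifted by more than 30 mm or tipped (distance of bowl from where it was at the start of the episode above 0.03 m or angle between bowl's own z axis and vertical above 0.4 rad).
It also fails if it takes over 64 s, if anything falls off the work surface, if the arm or the gripper's body presses on something with over 40 N, if the wrist force passes 120 N, or if a joint passes its speed limit or range.

## Working session

There is one attempt and no reset: what is moved stays moved. The work goes in short steps, Python scripts to look and compute and a tool call to move; the robot and the scene stay as the last step left them, time stands still between calls to the robot, and variables do not carry over. Pictures are saved under pics/ and viewed, and the job is handed in when it is done.

Besides the shell and the picture viewer there is one more tool, called after "Request:" as name(argument=value, ...), one argument or row to a line, values as JSON. move_arm: Moves the arm, as the interface text tells. Shifts and turns lie within -1 to 1; 1 stands for 2.5 cm of shift or 2 pi rad of turn. Its arguments: {"type":"object","properties":{"turn":{"type":"array","items":{"type":"array","items":{"type":"number","minimum":-1,"maximum":1}}},"dp":{"type":"array","items":{"type":"array","items":{"type":"number","minimum":-1,"maximum":1}}},"jaw":{"type":"array","items":{"type":"number"}},"newtons":{"type":"number"}},"required":["turn","dp","jaw"]}

```bash
mkdir -p pics; ls
cat > h.py <<'E'
import numpy as np,cv2
from scipy.spatial.transform import Rotation as R
def load(n):
    d=np.load(f'{n}.npz'); return {k:d[k] for k in d.files}
def ray(s,u,v):
    K=s['mtx']; p=np.array([(u-K[0,2])/K[0,0],(v-K[1,2])/K[1,1],1.0])
    d=R.from_quat(s['orientation']).as_matrix()@np.array([p[0],-p[1],-1.0]); return np.array(s['origin']),d/np.linalg.norm(d)
def onz(s,u,v,z):
    o,d=ray(s,u,v); return o+d*(z-o[2])/d[2]
def proj(s,P):
    c=R.from_quat(s['orientation']).as_matrix().T@(np.array(P)-s['origin']); K=s['mtx']
    return np.array([K[0,0]*c[0]/-c[2]+K[0,2],K[1,1]*-c[1]/-c[2]+K[1,2]])
def tri(s1,p1,s2,p2):
    o1,d1=ray(s1,*p1);o2,d2=ray(s2,*p2)
    t=np.linalg.lstsq(np.c_[d1,-d2],o2-o1,rcond=None)[0]
    a=o1+t[0]*d1;b=o2+t[1]*d2
    return (a+b)/2,np.linalg.norm(a-b)
def snap(r,cam,n):
    s=r.snapshot(cam); cv2.imwrite(f'pics/{n}.png',s['frame']); np.savez(f'{n}.npz',**{k:np.array(v) for k,v in s.items()}); return s
E
python3 - <<'E'
from plant import r
from h import *
for c in('scene','top'):
    s=snap(r,c,c+'0'); print({k:s[k] for k in s if k!='frame'})
print(r.get_state(),r.hold_point_z)
E
```

```text
pics
{'mtx': array([[483.84587825,   0.        , 310.47733062],
       [  0.        , 483.84587825, 201.7337773 ],
       [  0.        ,   0.        ,   1.        ]]), 'origin': array([ 1.52816273, -0.12779153,  0.79467941]), 'orientation': array([0.36979861, 0.29048245, 0.56513294, 0.67785964])}
{'mtx': array([[371.95220669,   0.        , 321.42691019],
       [  0.        , 371.95220669, 197.06159988],
       [  0.        ,   0.        ,   1.        ]]), 'origin': array([0.5403762 , 0.06055087, 0.97169548]), 'orientation': array([-0.03022929,  0.02852727,  0.71602079, -0.69684046])}
{'clock': 0.1, 'q': array([-1.19419129,  0.68988132, -0.1945307 ,  1.56618516,  0.15734472,
        0.90249092, -0.2151119 ]), 'qd': array([ 0.00179509, -0.00244582, -0.00024082, -0.00192267, -0.00048725,
        0.00099901, -0.00078814]), 'joint_torque': array([-2.50931218e-03, -5.28501606e+01, -1.27204008e+00, -1.53838795e+01,
       -5.27372409e-02,  1.88965685e-03,  5.52368613e-05]), 'tool_pos': array([0.20994651, 0.58811686, 0.23801686]), 'eef_rot': array([ 1.70518320e-01,  9.85354194e-01, -7.81964096e-04, -6.38123075e-05]), 'contact_force': array([0.00766991, 0.61969767, 0.01623214]), 'moment': array([ 0.00100814,  0.05950034, -0.01576683]), 'opening': 0.9991983924845037} 0.0187
```

View pics/scene0.png

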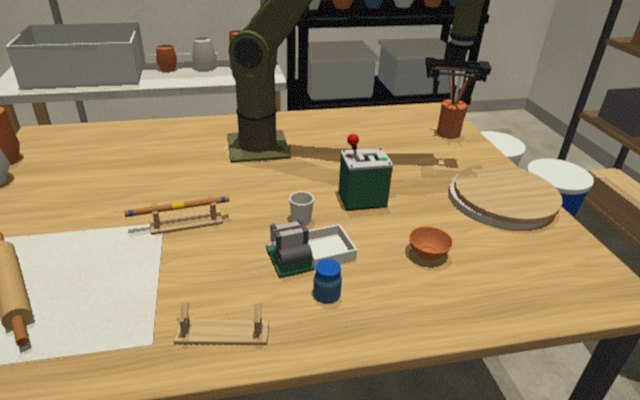

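View pics/top0.png

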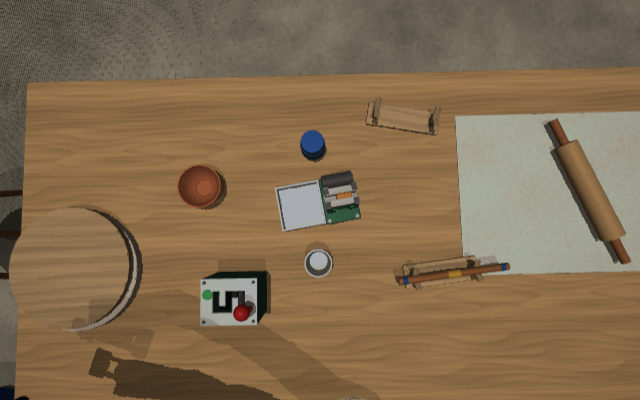

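Run:
```python
from h import *
t=load('top0');s=load('scene0')
for n,u,v,z in [('restA',441,272,.0),('rodmid',455,273,.06),('rodL',402,281,.06),('rodR',507,266,.06),('restB',403,118,.0),('box',230,301,.152),('cup',318,264,.075),('jar',312,142,.085),('bowl',200,187,.05),('knob',242,313,.2),('ext',340,200,.075),('tray',300,205,.004)]: print(n,onz(t,u,v,z).round(3))
def crop(s,x0,x1,y0,y1,f,n): cv2.imwrite(f'pics/{n}.png',cv2.resize(s['frame'][y0:y1,x0:x1],None,fx=f,fy=f,interpolation=cv2.INTER_CUBIC))
crop(t,360,520,80,300,2.7,'c_rests')
crop(t,260,380,160,290,4.5,'c_ext')
crop(t,190,280,260,340,6,'c_box')
crop(s,110,290,180,350,4,'c_srests')
crop(s,250,400,120,310,3.1,'c_sext')
```

```text
restA [ 0.419 -0.241  0.   ]
rodmid [ 0.424 -0.256  0.06 ]
rodL [ 0.408 -0.127  0.06 ]
rodR [ 0.437 -0.382  0.06 ]
restB [ 0.827 -0.161  0.   ]
box [0.389 0.265 0.152]
cup [0.455 0.074 0.075]
jar [0.749 0.081 0.085]
bowl [0.651 0.364 0.05 ]
knob [0.373 0.229 0.2  ]
ext [0.607 0.017 0.075]
tray [0.602 0.118 0.004]
```

View pics/c_rests.png

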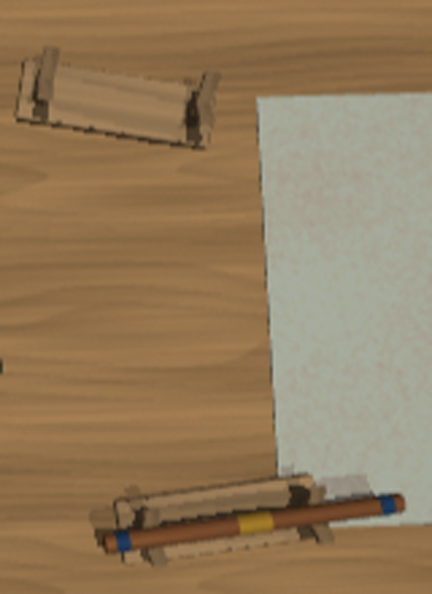

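View pics/c_ext.png

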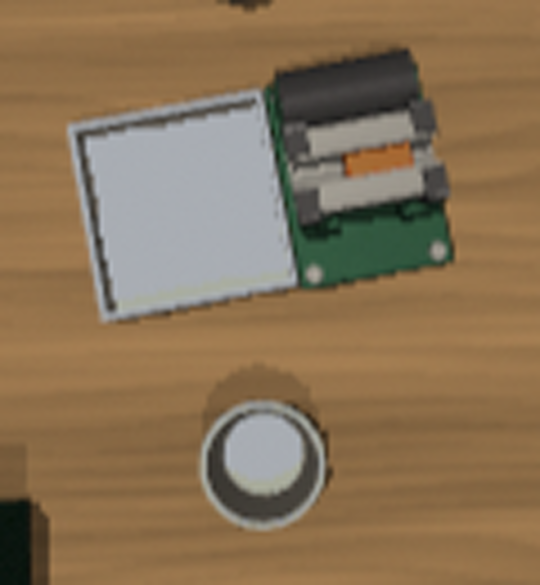

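View pics/c_box.png

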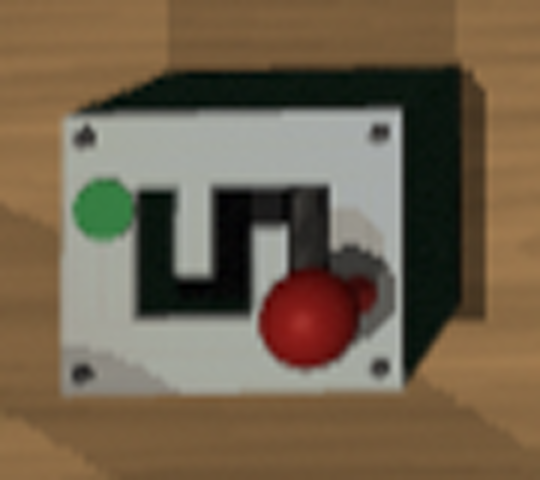

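View pics/c_srests.png

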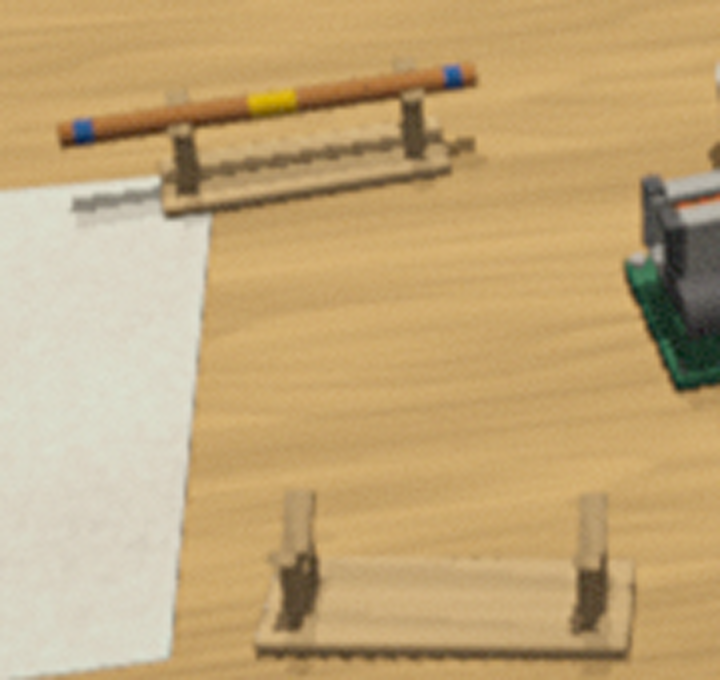

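View pics/c_sext.png

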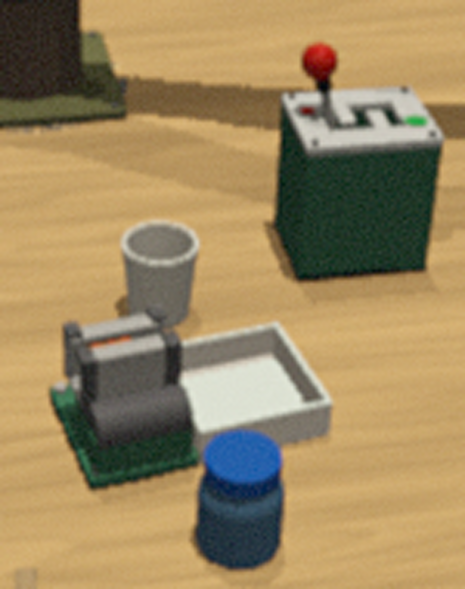

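Run:
```python
from h import *
t=load('top0');s=load('scene0')
def comps(s,lo,hi,mina=5,roi=None):
    m=cv2.inRange(cv2.cvtColor(s['frame'],cv2.COLOR_BGR2HSV),lo,hi)
    n,l,st,c=cv2.connectedComponentsWithStats(m)
    return [(tuple(c[i].round(1)),st[i].tolist()) for i in range(1,n) if st[i][4]>=mina]
for nm,im in(('top',t),('scene',s)):
    print(nm)
    for c,lo,hi in(('yel',(22,150,100),(32,255,255)),('blue',(105,120,40),(125,255,255)),('orange',(8,200,150),(16,255,255)),('red',(0,190,60),(4,255,255)),('green',(50,130,80),(75,255,255))):
        print(c,comps(im,lo,hi))
```

```text
top
yel []
blue [((np.float64(311.9), np.float64(141.7)), [301, 131, 23, 22, 416]), ((np.float64(503.2), np.float64(266.4)), [501, 264, 5, 6, 26]), ((np.float64(405.2), np.float64(280.1)), [403, 277, 5, 7, 28])]
orange []
red [((np.float64(241.0), np.float64(312.5)), [234, 305, 15, 16, 187]), ((np.float64(250.4), np.float64(308.8)), [250, 308, 2, 3, 5])]
green [((np.float64(206.8), np.float64(294.4)), [203, 290, 9, 9, 64])]
scene
yel [((np.float64(177.7), np.float64(205.0)), [172, 202, 12, 7, 64])]
blue [((np.float64(572.4), np.float64(202.3)), [562, 193, 24, 23, 309]), ((np.float64(222.8), np.float64(198.8)), [222, 197, 3, 5, 12]), ((np.float64(130.3), np.float64(212.8)), [129, 211, 4, 5, 16]), ((np.float64(327.7), np.float64(269.6)), [316, 259, 24, 23, 452])]
orange []
red [((np.float64(352.7), np.float64(139.2)), [348, 135, 10, 11, 75])]
green [((np.float64(383.8), np.float64(158.6)), [382, 158, 5, 2, 9])]
```

Run:
```python
from h import *
t=load('top0');s=load('scene0')
a=tri(t,(503.2,266.4),s,(130.3,212.8));b=tri(t,(405.2,280.1),s,(222.8,198.8))
print('blue',a,b,np.linalg.norm(a[0]-b[0]))
p1,p2=onz(t,503.2,266.4,.064),onz(t,405.2,280.1,.064);print('onz',p1,p2,(p1+p2)/2,np.linalg.norm(p1-p2),np.degrees(np.arctan2(*(p2-p1)[[1,0]])))
print('knob',tri(t,(241.0,312.5),s,(352.7,139.7)))
# yellow & plug masks
for nm,im in(('top',t),('scene',s)):
    h=cv2.cvtColor(im['frame'],cv2.COLOR_BGR2HSV)
    print(nm,[h[y,x].tolist() for x,y in (((455,273),(343,195)) if nm=='top' else ((178,205),(290,229)))])
def crop(s,x0,x1,y0,y1,f,n):
    c=cv2.resize(s['frame'][y0:y1,x0:x1],None,fx=f,fy=f,interpolation=cv2.INTER_CUBIC)
    for x in range(x0,x1):
        if x%10==0: cv2.line(c,((x-x0)*f,0),((x-x0)*f,8 if x%50 else 20),(0,0,255),1); cv2.putText(c,str(x),((x-x0)*f+2,18),0,.4,(0,0,255),1)
    for y in range(y0,y1):
        if y%10==0: cv2.line(c,(0,(y-y0)*f),(8,(y-y0)*f),(0,0,255),1); cv2.putText(c,str(y),(10,(y-y0)*f+4),0,.4,(0,0,255),1)
    cv2.imwrite(f'pics/{n}.png',c)
crop(t,310,370,165,230,9,'d1')
crop(s,262,332,215,277,9,'d2')
crop(t,395,490,250,300,8,'d3')
crop(s,140,230,190,240,8,'d4')
```

```text
blue (array([ 0.43636634, -0.37198505,  0.06071478]), np.float64(0.0013767117709407445)) (array([ 0.4102729 , -0.13387028,  0.06220671]), np.float64(0.0011158468151716862)) 0.23954485851939478
onz [ 0.43664287 -0.37118134  0.064     ] [ 0.41043111 -0.13405034  0.064     ] [ 0.42353699 -0.25261584  0.064     ] 0.23857528228699743 96.30770019524746
knob (array([0.37292725, 0.23230493, 0.19514208]), np.float64(0.00010600615855930283))
top [[20, 189, 158], [14, 176, 164]]
scene [[24, 252, 201], [11, 158, 186]]
```

View pics/d1.png

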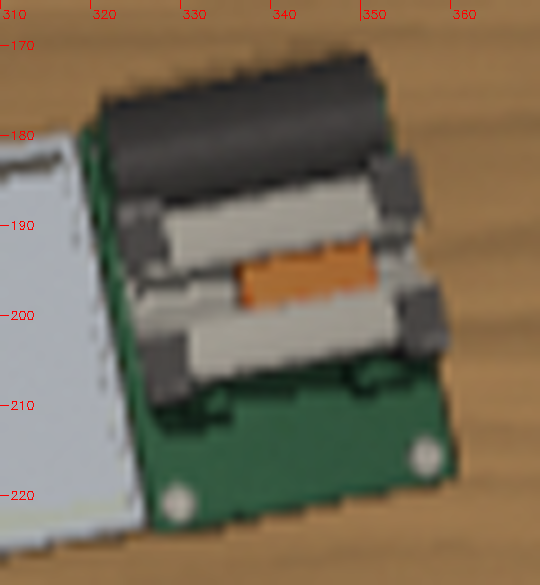

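View pics/d2.png

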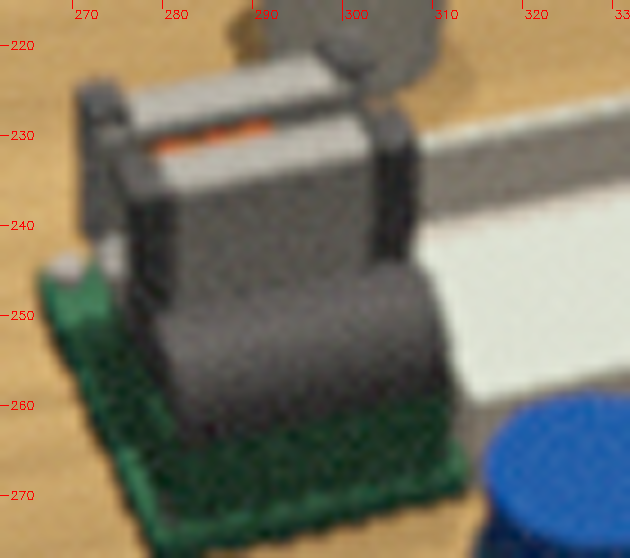

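View pics/d3.png

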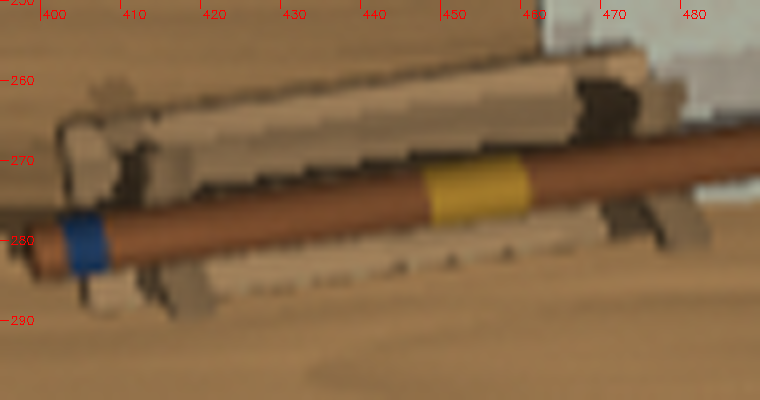

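View pics/d4.png

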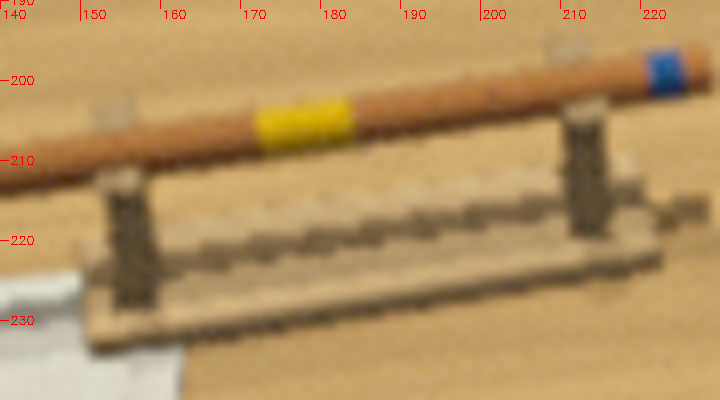

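Run:
```python
from h import *
t=load('top0');s=load('scene0')
def ang(p,q): d=(q-p); return np.degrees(np.arctan2(d[1],d[0]))
for n,a,b,z in [('upT',(351,184.5),(328.5,188.5),.097),('upB',(352,190.8),(328.8,194.8),.097),('loT',(354,197.5),(330.5,202),.097),('loB',(354.3,203),(331,207.5),.097),('bolts',(357.2,216),(329.5,220.7),.01),('ends collars',(359.3,204),(325.5,211),.099)]:
    p,q=onz(t,*a,z),onz(t,*b,z); print(n,p.round(4),q.round(4),'mid',((p+q)/2).round(4),'len',np.linalg.norm(p-q).round(4),'ang',ang(p,q).round(2))
# tray
h=cv2.cvtColor(t['frame'],cv2.COLOR_BGR2HSV)
m=cv2.inRange(h,(90,0,120),(150,45,255)); m[:160]=0;m[:,340:]=0;m[240:]=0;m[:,:260]=0
n,l,st,c=cv2.connectedComponentsWithStats(m);i=1+np.argmax(st[1:,4]);cs,_=cv2.findContours((l==i).astype('uint8'),0,1)
k=max(cs,key=cv2.contourArea)
print(st[i])
box=cv2.boxPoints(cv2.minAreaRect(k)); print(box)
P=np.array([onz(t,u,v,.036)[:2] for u,v in box]);print(P,P.mean(0),[np.linalg.norm(P[i]-P[i-1]) for i in range(4)],[ang(P[i-1],P[i]) for i in range(4)])
def crop(s,x0,x1,y0,y1,f,n):
    c=cv2.resize(s['frame'][y0:y1,x0:x1],None,fx=f,fy=f,interpolation=cv2.INTER_CUBIC)
    for x in range(x0,x1):
        if x%10==0: cv2.line(c,((x-x0)*f,0),((x-x0)*f,8 if x%50 else 20),(0,0,255),1); cv2.putText(c,str(x),((x-x0)*f+2,18),0,.4,(0,0,255),1)
    for y in range(y0,y1):
        if y%10==0: cv2.line(c,(0,(y-y0)*f),(8,(y-y0)*f),(0,0,255),1); cv2.putText(c,str(y),(10,(y-y0)*f+4),0,.4,(0,0,255),1)
    cv2.imwrite(f'pics/{n}.png',c)
crop(t,270,335,172,237,9,'e1')
crop(t,195,275,265,330,9,'e2')
crop(s,335,395,130,210,8,'e3')
```

```text
upT [ 0.6412 -0.0091  0.097 ] [0.6331 0.0444 0.097 ] mid [0.6371 0.0177 0.097 ] len 0.0541 ang 98.56
upB [ 0.6261 -0.0109  0.097 ] [0.6182 0.0441 0.097 ] mid [0.6221 0.0166 0.097 ] len 0.0556 ang 98.25
loT [ 0.6101 -0.0151  0.097 ] [0.601  0.0406 0.097 ] mid [0.6056 0.0128 0.097 ] len 0.0565 ang 99.3
loB [ 0.5971 -0.0154  0.097 ] [0.588  0.0398 0.097 ] mid [0.5926 0.0122 0.097 ] len 0.0559 ang 99.38
bolts [ 0.5689 -0.0292  0.01  ] [0.5588 0.0426 0.01  ] mid [0.5638 0.0067 0.01  ] len 0.0726 ang 98.06
ends collars [ 0.5943 -0.0269  0.099 ] [0.58  0.053 0.099] mid [0.5872 0.0131 0.099 ] len 0.0811 ang 100.15
[ 275  181   51   50 1614]
[[274.63202 187.97601]
 [317.752   180.13602]
 [325.544   222.99203]
 [282.424   230.83203]]
[[0.64464834 0.17950493]
 [0.66162993 0.06989754]
 [0.55279205 0.05318488]
 [0.53611875 0.16176241]] [0.59879727 0.11608744] [np.float64(0.10997031702863198), np.float64(0.11091508329227129), np.float64(0.11011356405612789), np.float64(0.10985025202581045)] [np.float64(9.284638150047215), np.float64(-81.19312522697308), np.float64(-171.27010749606092), np.float64(98.73021760399018)]
```

View pics/e1.png

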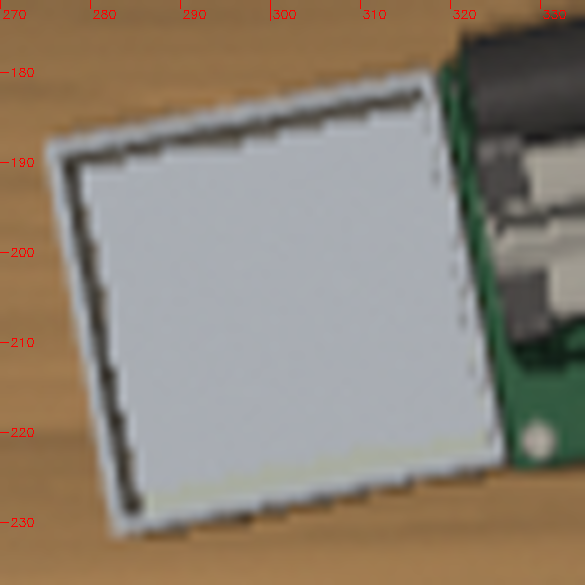

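View pics/e2.png

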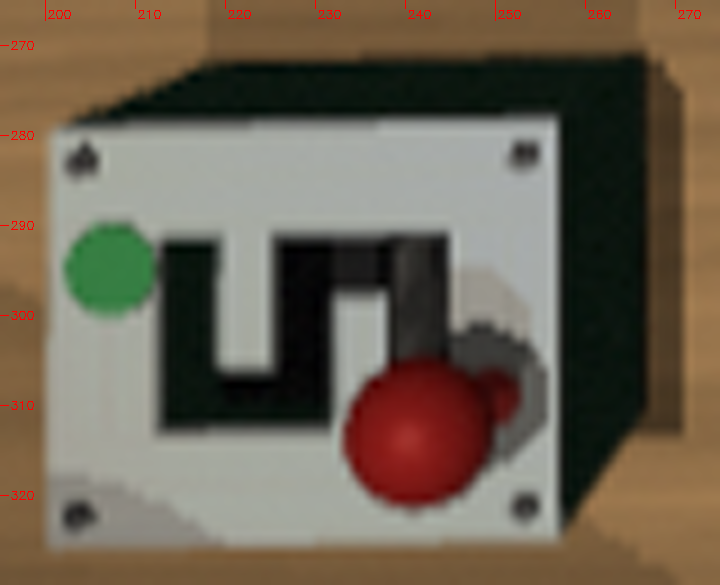

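View pics/e3.png

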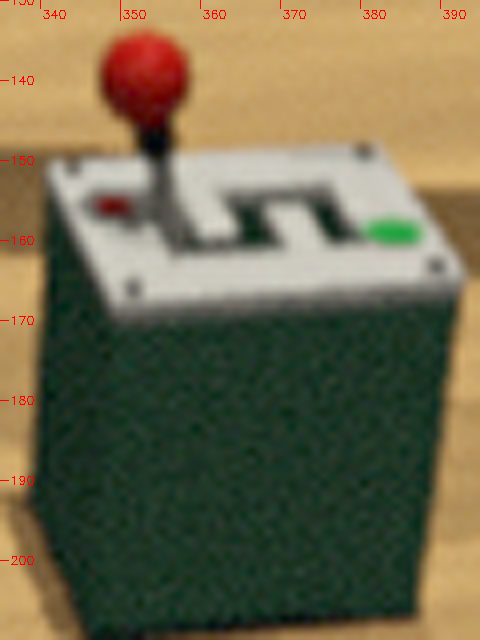

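Request:
move_arm(
  turn=[
    [0, 0, 0.0178],
    [0, 0, 0.0178],
    [0, 0, 0.0178],
    [0, 0, 0.0178],
    [0, 0, 0.0178],
    [0, 0, 0.0178],
    [0, 0, 0.0178],
    [0, 0, 0.0178],
    [0, 0, 0.0178],
    [0, 0, 0.0178],
  ],
  dp=[
    [0, 0, -0.4],
    [0, 0, -0.4],
    [0, 0, -0.4],
    [0, 0, -0.4],
    [0, 0, -0.4],
    [0, 0, -0.4],
    [0, 0, -0.4],
    [0, 0, -0.4],
    [0, 0, -0.4],
    [0, 0, -0.4],
  ],
  jaw=[-1, -1, -1, -1, -1, -1, -1, -1, -1, -1],
)

```text
clock: 0.93
tool_pos: [0.2098, 0.5883, 0.3387]
eef_rot: [0.669, 0.743, -0.001, 0.0]
contact_force: [-0.4, -1.2, 0.9]
opening: 0.999
```

Request:
move_arm(
  turn=[
    [0, 0, 0],
    [0, 0, 0],
    [0, 0, 0],
    [0, 0, 0],
    [0, 0, 0],
    [0, 0, 0],
    [0, 0, 0],
    [0, 0, 0],
    [0, 0, 0],
    [0, 0, 0],
  ],
  dp=[
    [-1, 0.85, 0],
    [-1, 0.85, 0],
    [-1, 0.85, 0],
    [-1, 0.85, 0],
    [-1, 0.85, 0],
    [-1, 0.85, 0],
    [-1, 0.85, 0],
    [-1, 0.85, 0],
    [-1, 0.85, 0],
    [-1, 0.85, 0],
  ],
  jaw=[-1, -1, -1, -1, -1, -1, -1, -1, -1, -1],
)

```text
clock: 1.77
tool_pos: [0.4493, 0.362, 0.3384]
eef_rot: [0.667, 0.745, -0.0, -0.0]
contact_force: [0.8, 0.8, -0.4]
opening: 0.996
```

Request:
move_arm(
  turn=[
    [0, 0, 0],
    [0, 0, 0],
    [0, 0, 0],
    [0, 0, 0],
    [0, 0, 0],
    [0, 0, 0],
    [0, 0, 0],
    [0, 0, 0],
    [0, 0, 0],
    [0, 0, 0],
  ],
  dp=[
    [-1, 0.3, 0],
    [-1, 0.3, 0],
    [-1, 0.3, 0],
    [-1, 0.3, 0],
    [-1, 0.3, 0],
    [-1, 0.3, 0],
    [-1, 0.3, 0],
    [-1, 0.3, 0],
    [-1, 0.3, 0],
    [-1, 0.3, 0],
  ],
  jaw=[-1, -1, -1, -1, -1, -1, -1, -1, -1, -1],
)

```text
clock: 2.6
tool_pos: [0.5505, 0.1219, 0.3383]
eef_rot: [0.667, 0.745, -0.0, -0.0]
contact_force: [0.4, -0.3, 0.3]
opening: 1.002
```

Request:
move_arm(
  turn=[
    [0, 0, 0],
    [0, 0, 0],
    [0, 0, 0],
    [0, 0, 0],
    [0, 0, 0],
    [0, 0, 0],
    [0, 0, 0],
    [0, 0, 0],
    [0, 0, 0],
    [0, 0, 0],
  ],
  dp=[
    [-0.96, -0.44, 0],
    [-0.96, -0.44, 0],
    [-0.96, -0.44, 0],
    [-0.96, -0.44, 0],
    [-0.96, -0.44, 0],
    [-0.96, -0.44, 0],
    [-0.96, -0.44, 0.4],
    [-0.96, -0.44, 0.4],
    [-0.96, -0.44, 0.4],
    [-0.96, -0.44, 0.4],
  ],
  jaw=[-1, -1, -1, -1, -1, -1, -1, -1, -1, -1],
)

```text
clock: 3.43
tool_pos: [0.4666, -0.1284, 0.2981]
eef_rot: [0.667, 0.745, -0.0, -0.0]
contact_force: [0.6, -0.1, -0.6]
opening: 1.0
```

Request:
move_arm(
  turn=[
    [0, 0, 0],
    [0, 0, 0],
    [0, 0, 0],
    [0, 0, 0],
    [0, 0, 0],
    [0, 0, 0],
    [0, 0, 0],
  ],
  dp=[
    [-0.954, -0.452, 0.8],
    [-0.954, -0.452, 0.8],
    [-0.954, -0.452, 0.8],
    [-0.954, -0.452, 0.8],
    [-0.954, -0.452, 0.8],
    [0, 0, 0.8],
    [0, 0, 0.8],
  ],
  jaw=[-1, -1, -1, -1, -1, -1, -1],
)

```text
clock: 4.02
tool_pos: [0.4232, -0.2542, 0.1576]
eef_rot: [0.669, 0.743, -0.0, 0.0]
contact_force: [0.2, 0.4, 0.7]
opening: 0.999
```

Run:
```python
from plant import r
from h import *
for c in('scene','top'):
    s=snap(r,c,c+'1')
st=r.get_state();print(st['tool_pos'],R.from_quat(st['eef_rot']).as_matrix()[:,1])
t=load('top1');s=load('scene1')
a=cv2.resize(t['frame'][220:320,370:530],None,fx=4.5,fy=4.5);cv2.imwrite('pics/f1.png',a)
a=cv2.resize(s['frame'][130:250,100:280],None,fx=4,fy=4);cv2.imwrite('pics/f2.png',a)
```

```text
[ 0.42231502 -0.2514526   0.15622705] [ 0.99405923  0.10871995 -0.00512059]
```

View pics/f1.png

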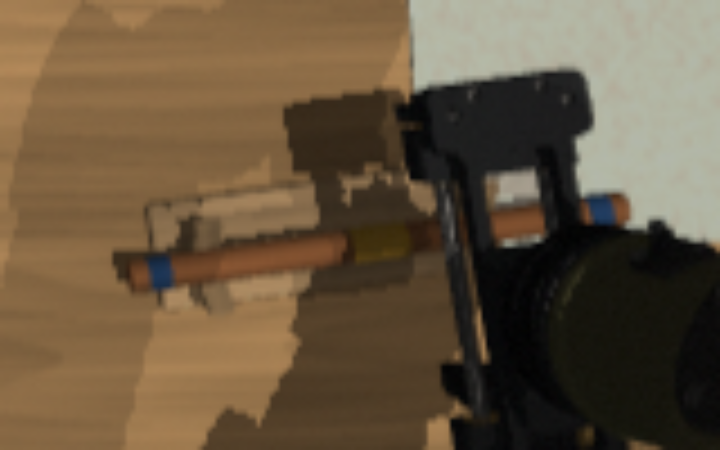

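View pics/f2.png

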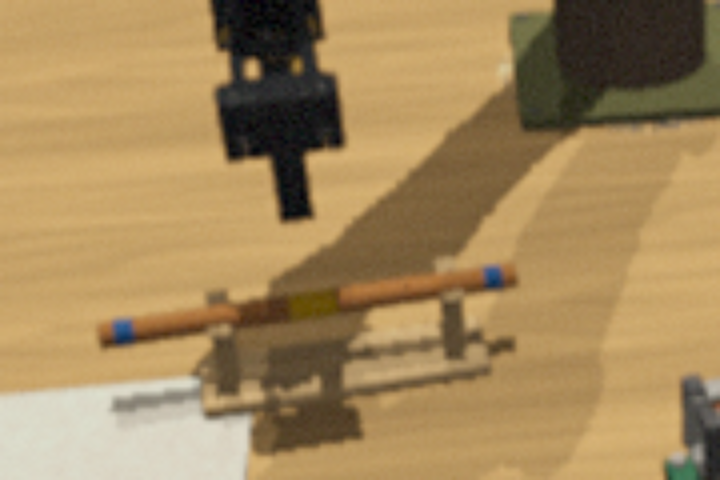

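Request:
move_arm(
  turn=[
    [0, 0, 0],
    [0, 0, 0],
    [0, 0, 0],
    [0, 0, 0],
    [0, 0, 0],
    [0, 0, 0],
    [0, 0, 0],
    [0, 0, 0],
    [0, 0, 0],
    [0, 0, 0],
  ],
  dp=[
    [0, 0, 0.8],
    [0, 0, 0.8],
    [0, 0, 0.8],
    [0, 0, 0.8],
    [0, 0, 0.8],
    [0, 0, 0.6],
    [0, 0, 0],
    [0, 0, 0],
    [0, 0, 0],
    [0, 0, 0],
  ],
  jaw=[-1, -1, -1, -1, -1, -1, -1, 1, 1, 1],
  newtons=30,
)

```text
clock: 4.95
tool_pos: [0.4252, -0.2525, 0.045]
eef_rot: [0.667, 0.745, 0.0, 0.001]
contact_force: [-0.7, -0.4, 0.6]
opening: 0.8
```

Request:
move_arm(
  turn=[
    [0, 0, 0],
    [0, 0, 0],
    [0, 0, 0],
    [0, 0, 0],
  ],
  dp=[
    [0, 0, 0],
    [0, 0, 0],
    [0, 0, 0],
    [0, 0, 0],
  ],
  jaw=[1, 1, 1, 1],
)

```text
clock: 5.28
tool_pos: [0.4245, -0.2523, 0.044]
eef_rot: [0.667, 0.745, 0.0, 0.0]
contact_force: [0.5, -0.3, -0.2]
opening: 0.493
```

Request:
move_arm(
  turn=[
    [0, 0, 0],
    [0, 0, 0],
    [0, 0, 0],
    [0, 0, 0],
    [0, 0, 0],
    [0, 0, 0],
  ],
  dp=[
    [0, 0, 0.04],
    [0, 0, 0],
    [0, 0, 0],
    [0, 0, 0],
    [0, 0, 0],
    [0, 0, 0],
  ],
  jaw=[1, 1, 1, 1, 1, 1],
)

```text
clock: 5.78
tool_pos: [0.4225, -0.2522, 0.0425]
eef_rot: [0.668, 0.744, -0.001, -0.001]
contact_force: [-4.1, -1.0, 1.3]
opening: 0.187
```

Request:
move_arm(
  turn=[
    [0, 0, 0],
    [0, 0, 0],
    [0, 0, 0],
    [0, 0, 0],
    [0, 0, -0.0035],
    [0, 0, -0.0035],
  ],
  dp=[
    [0, 0, -0.4],
    [0, 0, -0.8],
    [0, 0, -0.8],
    [0, 0, -0.8],
    [0, 0, -0.8],
    [0, 0, 0],
  ],
  jaw=[1, 1, 1, 1, 1, 1],
)

```text
clock: 6.28
tool_pos: [0.4273, -0.2531, 0.1364]
eef_rot: [0.65, 0.76, 0.001, 0.004]
contact_force: [-0.1, -0.5, -0.4]
opening: 0.19
```

Request:
move_arm(
  turn=[
    [0, 0, 0],
    [0, 0, 0],
    [0, 0, 0],
    [0, 0, 0],
    [0, 0, 0],
    [0, 0, 0],
    [0, 0, 0],
    [0, 0, 0],
    [0, 0, 0],
    [0, 0, 0],
  ],
  dp=[
    [0.12, 0.92, 0],
    [0.12, 0.92, 0],
    [0.12, 0.92, 0],
    [0.12, 0.92, 0],
    [0.12, 0.92, 0],
    [0.12, 0.92, 0],
    [0.12, 0.92, 0],
    [0.12, 0.92, 0],
    [0.12, 0.92, 0],
    [0.12, 0.92, 0],
  ],
  jaw=[1, 1, 1, 1, 1, 1, 1, 1, 1, 1],
)

```text
clock: 7.12
tool_pos: [0.6485, -0.1861, 0.1324]
eef_rot: [0.65, 0.76, 0.001, -0.0]
contact_force: [-0.5, -0.2, -0.4]
opening: 0.185
```

Request:
move_arm(
  turn=[
    [0, 0, 0],
    [0, 0, 0],
    [0, 0, 0],
    [0, 0, 0],
    [0, 0, 0],
    [0, 0, 0],
  ],
  dp=[
    [0, 0, 0.5],
    [0, 0, 0.5],
    [0, 0, 0.5],
    [0, 0, 0.5],
    [0, 0, 0],
    [0, 0, 0],
  ],
  jaw=[1, 1, 1, 1, 1, 1],
)

```text
clock: 7.62
tool_pos: [0.6454, -0.1877, 0.0814]
eef_rot: [0.651, 0.759, -0.001, -0.001]
contact_force: [0.2, -0.8, -1.0]
opening: 0.19
```

Run:
```python
from plant import r
from h import *
for c in('scene','top'):
    s=snap(r,c,c+'2')
st=r.get_state();print(st['tool_pos'],R.from_quat(st['eef_rot']).as_matrix().round(4))
t=load('top2');s=load('scene2')
a=cv2.resize(t['frame'][160:260,300:460],None,fx=5,fy=5);cv2.imwrite('pics/g1.png',a)
a=cv2.resize(s['frame'][190:290,150:310],None,fx=5,fy=5);cv2.imwrite('pics/g2.png',a)
```

```text
[ 0.64699465 -0.18789926  0.08304335] [[-1.523e-01  9.883e-01  5.000e-04]
 [ 9.883e-01  1.523e-01 -2.000e-04]
 [-3.000e-04  4.000e-04 -1.000e+00]]
```

View pics/g1.png

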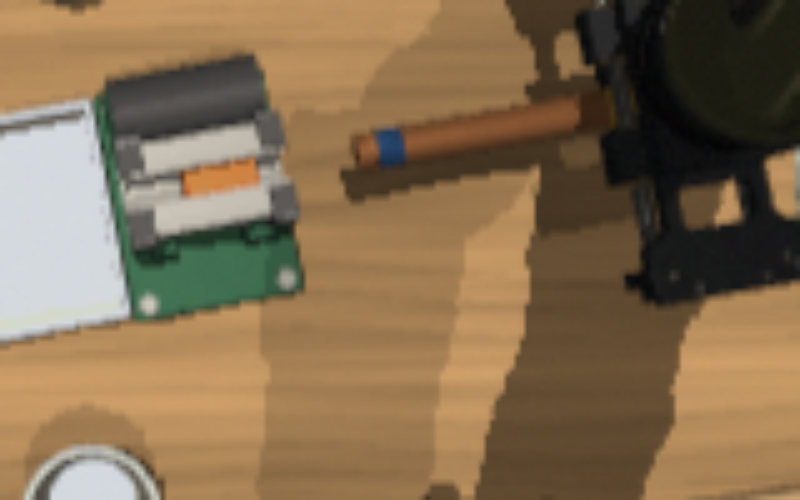

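View pics/g2.png

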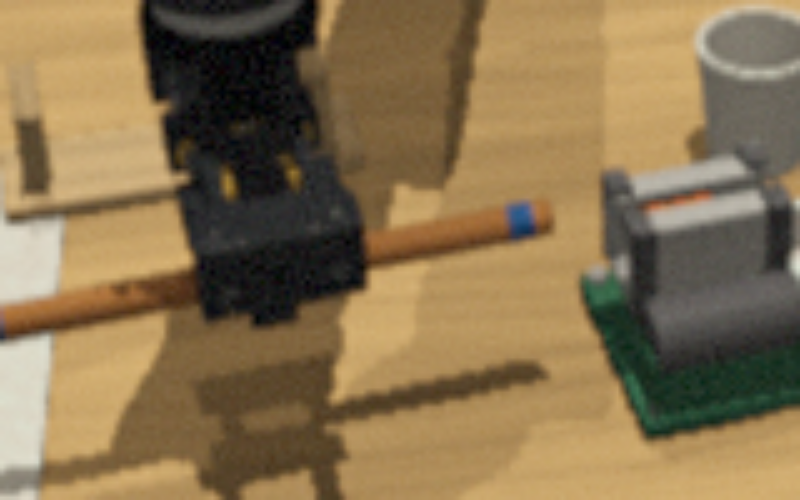

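Run:
```python
from h import *
t=load('top2');s=load('scene2')
for nm,im in(('top',t),('scene',s)):
    m=cv2.inRange(cv2.cvtColor(im['frame'],cv2.COLOR_BGR2HSV),(105,120,40),(125,255,255))
    n,l,st,c=cv2.connectedComponentsWithStats(m); print(nm,[(c[i].round(1),st[i][4]) for i in range(1,n) if st[i][4]>8])
a=tri(t,(378,189.4),s,(254,233.8));print(a)
tcp=np.array([.647,-.1879]);e=np.array([-.1523,.9883]);C=np.array([.6142,.0150])
print('expected band',tcp+e*.12)
n=np.array([.988,.153]);print('lateral of band vs axis',(a[0][:2]-C)@n,'tcp lateral',(tcp-C)@n,'along',(tcp-C)@e)
```

```text
top [(array([311.9, 142.2]), np.int32(431)), (array([377.8, 189.2]), np.int32(30))]
scene [(array([572.3, 202.4]), np.int32(310)), (array([253.9, 233.7]), np.int32(15)), (array([147.2, 254.6]), np.int32(18)), (array([327.7, 269.5]), np.int32(451))]
(array([ 0.62772288, -0.07010518,  0.1003432 ]), np.float64(0.003636602077708143))
expected band [ 0.628724 -0.069304]
lateral of band vs axis 0.0003395140811637378 tcp lateral 0.0013627000000000472 along -0.20552151000000002
```

Request:
move_arm(
  turn=[
    [0, 0, 0],
    [0, 0, 0],
    [0, 0, 0],
    [0, 0, 0],
    [0, 0, 0],
    [0, 0, 0],
    [0, 0, 0],
    [0, 0, 0],
  ],
  dp=[
    [0, -0.02, 0.5],
    [0, -0.02, 0.5],
    [0, 0, 0],
    [0.4, 0, 0],
    [0.4, 0, 0],
    [0.4, 0, 0],
    [0.4, 0, 0],
    [0.4, 0, 0],
  ],
  jaw=[1, 1, 1, 1, 1, 1, 1, 1],
)

```text
clock: 8.38
tool_pos: [0.6386, -0.1363, 0.0581]
eef_rot: [0.65, 0.76, 0.0, 0.0]
contact_force: [-0.3, -0.5, -0.5]
opening: 0.187
```

Run:
```python
from plant import r
from h import *
s=snap(r,'scene','scene3');t=snap(r,'top','top3')
st=r.get_state();print(st['tool_pos'],st['contact_force'])
a=cv2.resize(s['frame'][190:290,210:350],None,fx=5,fy=5)
b=cv2.resize(t['frame'][160:240,310:450],None,fx=5,fy=5)
cv2.imwrite('pics/h.png',cv2.resize(np.vstack([a,b]),None,fx=.65,fy=.65))
```

```text
[ 0.638551   -0.13429659  0.05789392] [ 0.62463589  0.14519726 -1.20629664]
```

View pics/h.png

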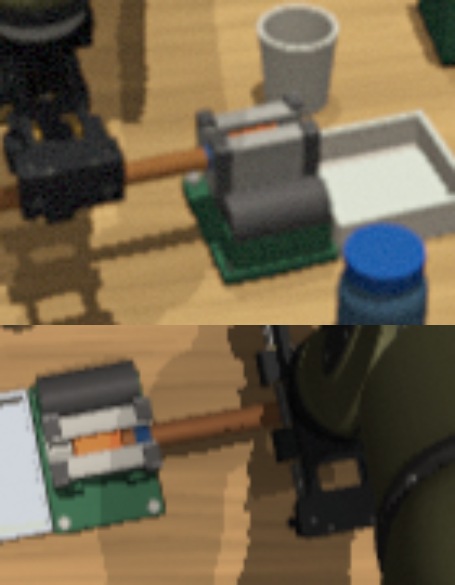

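Request:
move_arm(
  turn=[
    [0, 0, 0],
    [0, 0, 0],
    [0, 0, 0],
    [0, 0, 0],
    [0, 0, 0],
    [0, 0, 0],
    [0, 0, 0],
    [0, 0, 0],
    [0, 0, 0],
    [0, 0, 0],
  ],
  dp=[
    [0.3, 0, 0],
    [0.3, 0, 0],
    [0.3, 0, 0],
    [0.3, 0, 0],
    [0.3, 0, 0],
    [0.3, 0, 0],
    [0.3, 0, 0],
    [0.3, 0, 0],
    [0.3, 0, 0],
    [0.1, 0, 0],
  ],
  jaw=[1, 1, 1, 1, 1, 1, 1, 1, 1, 1],
)

```text
clock: 9.32
tool_pos: [0.6274, -0.0665, 0.0576]
eef_rot: [0.65, 0.76, 0.0, -0.001]
contact_force: [-0.2, 0.8, -1.4]
opening: 0.188
```

Run:
```python
from plant import r
from h import *
s=snap(r,'scene','scene4');t=snap(r,'top','top4')
st=r.get_state();print(st['tool_pos'],st['contact_force'])
a=cv2.resize(s['frame'][190:290,210:370],None,fx=5,fy=5)
b=cv2.resize(t['frame'][160:240,270:430],None,fx=5,fy=5)
cv2.imwrite('pics/i.png',cv2.resize(np.vstack([a,b]),None,fx=.65,fy=.65))
```

```text
[ 0.62763726 -0.0677053   0.05763773] [-0.43739601  0.02628709 -0.45733646]
```

View pics/i.png

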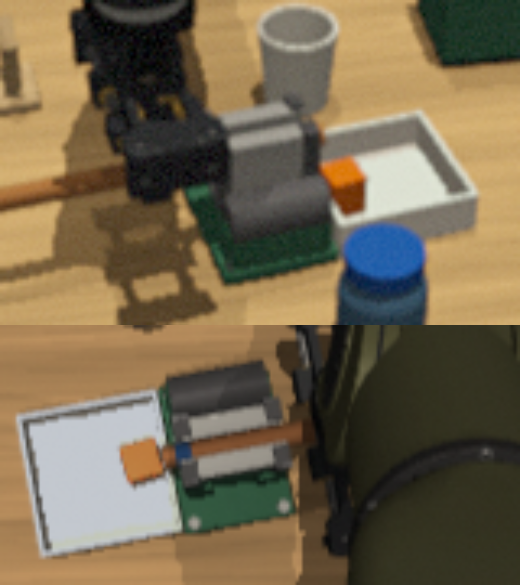

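```bash
cat > plug.py <<'E'
from h import *
def plug(t,s):
    out=[]
    for im,roi in((t,(260,365,165,240)),(s,(262,370,210,275))):
        x0,x1,y0,y1=roi
        h=cv2.cvtColor(im['frame'],cv2.COLOR_BGR2HSV); m=cv2.inRange(h,(5,185,120),(17,255,255)); k=np.zeros_like(m);k[y0:y1,x0:x1]=m[y0:y1,x0:x1]
        n,l,st,c=cv2.connectedComponentsWithStats(k); i=1+np.argmax(st[1:,4]); print(c[i],st[i]); out.append(c[i])
    return tri(t,out[0],s,out[1])
E
python3 - <<'E'
from plug import *
print(plug(load('top4'),load('scene4')))
E
```

```text
[313. 207.] [313 207   1   1   1]
[315.06896552 243.52873563] [309 239  13  10  87]
(array([0.59470403, 0.0850356 , 0.02441026]), np.float64(0.0022456692753129825))
```

Request:
move_arm(
  turn=[
    [0, 0, 0],
    [0, 0, 0],
    [0, 0, 0],
    [0, 0, 0],
    [0, 0, 0],
    [0, 0, 0],
    [0, 0, 0],
    [0, 0, 0],
    [0, 0, 0],
    [0, 0, 0],
  ],
  dp=[
    [0, 0, 0],
    [0, 0, 0],
    [-0.4, 0, 0],
    [-0.6, 0, 0],
    [-0.8, 0, 0],
    [-0.8, 0, 0],
    [-0.8, 0, 0],
    [-0.8, 0, 0],
    [-0.8, 0, 0],
    [0, 0, 0],
  ],
  jaw=[1, 1, 1, 1, 1, 1, 1, 1, 1, 1],
)

```text
clock: 10.25
tool_pos: [0.6461, -0.2023, 0.0581]
eef_rot: [0.654, 0.757, -0.002, 0.003]
contact_force: [-0.4, -2.3, -1.1]
opening: 0.184
```

Run:
```python
from plant import r
from plug import *
s=snap(r,'scene','scene5');t=snap(r,'top','top5')
st=r.get_state();print(st['tool_pos'],st['contact_force'])
print(plug(t,s))
a=cv2.resize(s['frame'][190:290,210:370],None,fx=5,fy=5)
b=cv2.resize(t['frame'][160:240,270:430],None,fx=5,fy=5)
cv2.imwrite('pics/j.png',cv2.resize(np.vstack([a,b]),None,fx=.65,fy=.65))
```

```text
[ 0.64619015 -0.1956608   0.05764599] [ 0.20218741  0.44152731 -1.44717824]
[313. 207.] [313 207   1   1   1]
[314.96551724 243.45977011] [308 239  14  10  87]
(array([0.59466599, 0.08490272, 0.02462166]), np.float64(0.0019852929407875174))
```

View pics/j.png

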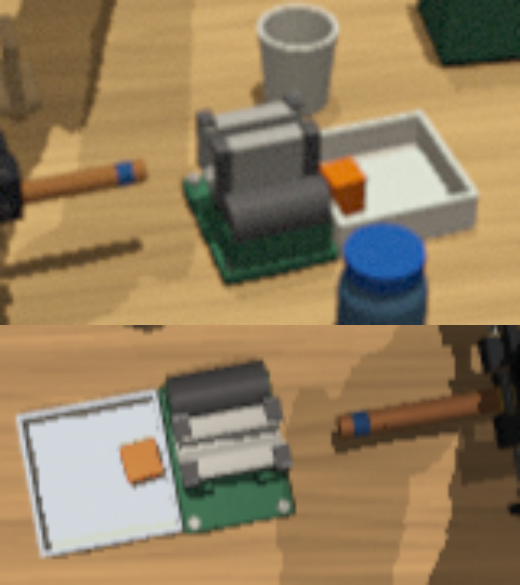

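Request:
move_arm(
  turn=[
    [0, 0, 0],
    [0, 0, 0],
    [0, 0, 0],
    [0, 0, 0],
    [0, 0, 0],
  ],
  dp=[
    [0, 0, -0.5],
    [0, 0, -0.8],
    [0, 0, -0.8],
    [0, 0, -0.8],
    [0, 0, 0],
  ],
  jaw=[1, 1, 1, 1, 1],
)

```text
clock: 10.77
tool_pos: [0.6498, -0.1919, 0.1353]
eef_rot: [0.65, 0.76, 0.002, 0.003]
contact_force: [-0.3, -0.6, -0.4]
opening: 0.188
```

Request:
move_arm(
  turn=[
    [0, 0, 0],
    [0, 0, 0],
    [0, 0, 0],
    [0, 0, 0],
    [0, 0, 0],
    [0, 0, 0],
    [0, 0, 0],
    [0, 0, 0],
    [0, 0, 0],
    [0, 0, 0],
  ],
  dp=[
    [-0.08, -0.92, 0],
    [-0.08, -0.92, 0],
    [-0.08, -0.92, 0],
    [-0.08, -0.92, 0],
    [-0.08, -0.92, 0],
    [-0.08, -0.92, 0],
    [-0.08, -0.92, 0],
    [-0.08, -0.92, 0],
    [-0.08, -0.92, 0],
    [-0.08, -0.92, 0],
  ],
  jaw=[1, 1, 1, 1, 1, 1, 1, 1, 1, 1],
)

```text
clock: 11.6
tool_pos: [0.4217, -0.2465, 0.1303]
eef_rot: [0.65, 0.76, 0.0, -0.0]
contact_force: [0.4, -0.5, -1.5]
opening: 0.188
```

Request:
move_arm(
  turn=[
    [0, 0, 0.0035],
    [0, 0, 0.0035],
    [0, 0, 0],
    [0, 0, 0],
  ],
  dp=[
    [0, 0, 0],
    [0, 0, 0],
    [0, 0, 0],
    [0, 0, 0],
  ],
  jaw=[1, 1, 1, 1],
)

```text
clock: 11.93
tool_pos: [0.4242, -0.2467, 0.1302]
eef_rot: [0.666, 0.746, 0.001, 0.001]
contact_force: [0.1, 0.5, -0.8]
opening: 0.187
```

Run:
```python
from plant import r
from h import *
s=snap(r,'scene','scene6');t=snap(r,'top','top6')
st=r.get_state();print(st['tool_pos'],st['contact_force'],R.from_quat(st['eef_rot']).as_matrix()[:,0])
for nm,im in(('top',t),('scene',s)):
    m=cv2.inRange(cv2.cvtColor(im['frame'],cv2.COLOR_BGR2HSV),(105,110,30),(125,255,255))
    n,l,q,c=cv2.connectedComponentsWithStats(m); print(nm,[(c[i].round(1),q[i][4]) for i in range(1,n) if q[i][4]>8])
```

```text
[ 0.4238606  -0.24682172  0.13015875] [-0.42579948 -0.74513678 -1.36319473] [-1.11444219e-01  9.93770690e-01 -5.04821892e-05]
top [(array([312. , 142.2]), np.int32(436)), (array([519.8, 268.9]), np.int32(23)), (array([411.6, 284.8]), np.int32(36)), (array([  6.4, 393.1]), np.int32(133))]
scene [(array([222.4, 171.5]), np.int32(14)), (array([126.3, 184.2]), np.int32(17)), (array([572.5, 202.2]), np.int32(318)), (array([327.7, 269.6]), np.int32(458))]
```

Run:
```python
from h import *
t=load('top6');s=load('scene6')
a=tri(t,(519.8,268.9),s,(126.3,184.2));b=tri(t,(411.6,284.8),s,(222.4,171.5));print(a,b)
m=(a[0]+b[0])/2;d=b[0]-a[0];print(m,np.degrees(np.arctan2(d[1],d[0])),d[2])
o=np.array([(0.43637+.41027)/2,(-.37199-.13387)/2]);n=np.array([.994,.110]);print('lat',(m[:2]-o)@n,'along',(m[:2]-o)@[-.11,.994])
```

```text
(array([ 0.44018634, -0.36544376,  0.14962977]), np.float64(0.0013135331633665494)) (array([ 0.41226307, -0.12858457,  0.1487656 ]), np.float64(0.0014579767940778845))
[ 0.4262247  -0.24701417  0.14919768] 96.72355259269668 -0.0008641779898869162
lat 0.0035380184602562333 along 0.0055608223456808355
```

Request:
move_arm(
  turn=[
    [0, 0, 0],
    [0, 0, 0],
    [0, 0, 0],
    [0, 0, 0],
    [0, 0, 0],
    [0, 0, 0],
    [0, 0, 0],
    [0, 0, 0],
  ],
  dp=[
    [0, -0.1, 0.6],
    [0, 0, 0.7],
    [0, 0, 0.7],
    [0, 0, 0.6],
    [0, 0, 0.4],
    [0, 0, 0.3],
    [0, 0, 0.1],
    [0, 0, 0],
  ],
  jaw=[1, 1, 1, 1, 1, 1, 1, 1],
)

```text
clock: 12.7
tool_pos: [0.4203, -0.2475, 0.0449]
eef_rot: [0.667, 0.745, 0.0, -0.0]
contact_force: [-0.7, -0.1, -1.1]
opening: 0.191
```

Request:
move_arm(
  turn=[
    [0, 0, 0],
    [0, 0, 0],
    [0, 0, 0],
    [0, 0, 0],
    [0, 0, 0],
    [0, 0, 0],
    [0, 0, 0],
    [0, 0, 0],
    [0, 0, 0],
    [0, 0, 0],
  ],
  dp=[
    [0, 0, 0.06],
    [0, 0, 0.04],
    [0, 0, 0],
    [0, 0, 0],
    [0, 0, 0],
    [0, 0, 0],
    [0, 0, 0],
    [0, 0, 0],
    [0, 0, 0],
    [0, 0, 0],
  ],
  jaw=[1, 1, 0.4, 0, -0.3, -0.6, -1, -1, -1, -1],
)

```text
clock: 13.53
tool_pos: [0.42, -0.2476, 0.0427]
eef_rot: [0.667, 0.745, 0.0, -0.0]
contact_force: [-0.5, -0.5, 0.1]
opening: 0.769
```

Request:
move_arm(
  turn=[
    [0, 0, 0],
    [0, 0, 0],
    [0, 0, 0],
    [0, 0, 0],
    [0, 0, 0],
    [0, 0, 0],
    [0, 0, 0],
  ],
  dp=[
    [0, 0, 0],
    [0, 0, 0],
    [0, 0, -0.5],
    [0, 0, -0.8],
    [0, 0, -1],
    [0, 0, -1],
    [0, 0, -1],
  ],
  jaw=[-1, -1, -1, -1, -1, -1, -1],
)

```text
clock: 14.12
tool_pos: [0.4197, -0.2475, 0.1512]
eef_rot: [0.667, 0.745, -0.0, -0.0]
contact_force: [1.2, -0.7, -0.0]
opening: 0.999
```

Run:
```python
from plant import r
from h import *
s=snap(r,'scene','scene7');t=snap(r,'top','top7')
st=r.get_state();print(st['tool_pos'],st['opening'])
C={}
for nm,im in(('top',t),('scene',s)):
    m=cv2.inRange(cv2.cvtColor(im['frame'],cv2.COLOR_BGR2HSV),(105,110,30),(125,255,255))
    n,l,q,c=cv2.connectedComponentsWithStats(m); print(nm,[(c[i].round(1),q[i][4]) for i in range(1,n) if q[i][4]>8])
a=cv2.resize(s['frame'][130:250,100:280],None,fx=4,fy=4);cv2.imwrite('pics/k.png',a)
```

```text
[ 0.42183041 -0.24877027  0.15324154] 0.9996818600320101
top [(array([312. , 142.1]), np.int32(432)), (array([501.3, 266.9]), np.int32(29)), (array([403.3, 280.2]), np.int32(27)), (array([  6.5, 393.4]), np.int32(128))]
scene [(array([572.4, 202.3]), np.int32(324)), (array([224.6, 198.5]), np.int32(10)), (array([132.3, 212.6]), np.int32(14)), (array([327.8, 269.6]), np.int32(454))]
```

View pics/k.png

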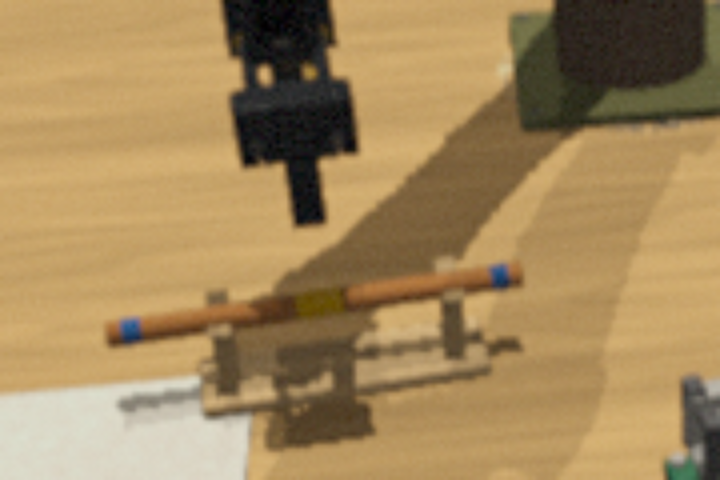

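Run:
```python
from plant import r
from h import *
t=load('top0');s=load('scene0')
h=cv2.cvtColor(t['frame'],cv2.COLOR_BGR2HSV)
m=cv2.inRange(h,(0,0,100),(180,70,255));k=np.zeros_like(m);k[270:335,190:270]=m[270:335,190:270]
cs,_=cv2.findContours(k,0,1);c=cv2.convexHull(np.vstack([c for c in cs if cv2.contourArea(c)>20]));b=cv2.boxPoints(cv2.minAreaRect(c));print(b)
for z in(.144,):
    for q in(b,np.array([(204,282.8),(253,282.2),(253.3,321.2),(203.7,322.3)])):
        P=np.array([onz(t,u+.0,v+.0,z)[:2] for u,v in q]);print(P.mean(0),[np.linalg.norm(P[i]-P[i-1]).round(4) for i in range(4)],[np.degrees(np.arctan2(*(P[i]-P[i-1])[::-1])).round(2) for i in range(4)])
# slot outline pts at plate top z .144 : from crop e2 /9 + (200(195?),265)
f=lambda x,y:(195+x/9,265+y/9)
for n,x,y in[('leg5 left',162,300),('leg5 right',216,300),('leg5 top',190,242),('bot leg4',240,428),('leg3 L',275,300),('leg3 R',331,370),('leg2 top',340,235),('leg1 R',447,290),('leg1 L',391,330),('leg4 top',245,373)]:
    print(n,np.array(f(x,y)).round(1),onz(t,*f(x,y),.144)[:2].round(4))
```

```text
[[200. 278.]
 [256. 278.]
 [256. 325.]
 [200. 325.]]
[0.38639464 0.27176354] [np.float64(0.1007), np.float64(0.123), np.float64(0.1006), np.float64(0.1218)] [np.float64(0.01), np.float64(-91.52), np.float64(179.29), np.float64(88.5)]
[0.38494869 0.27067126] [np.float64(0.0846), np.float64(0.1075), np.float64(0.0835), np.float64(0.1079)] [np.float64(-0.49), np.float64(-90.83), np.float64(179.78), np.float64(89.74)]
leg5 left [213.  298.3] [0.3938 0.3045]
leg5 right [219.  298.3] [0.3934 0.2914]
leg5 top [216.1 291.9] [0.4075 0.2977]
bot leg4 [221.7 312.6] [0.3629 0.2857]
leg3 L [225.6 298.3] [0.3931 0.2771]
leg3 R [231.8 306.1] [0.3761 0.2636]
leg2 top [232.8 291.1] [0.4082 0.2611]
leg1 R [244.7 297.2] [0.3943 0.2352]
leg1 L [238.4 301.7] [0.3852 0.2489]
leg4 top [222.2 306.4] [0.3759 0.2844]
```

Request:
move_arm(
  turn=[
    [0, 0, 0.0057],
    [0, 0, 0.0057],
    [0, 0, 0.0057],
    [0, 0, 0],
    [0, 0, 0],
    [0, 0, 0],
    [0, 0, 0],
    [0, 0, 0],
    [0, 0, 0],
    [0, 0, 0],
  ],
  dp=[
    [0, 0, -1],
    [0, 0, -1],
    [0, 0, -1],
    [0, 0, -1],
    [0, 0, -1],
    [0, 0, -1],
    [0.96, 0.8, 0],
    [0.96, 0.8, 0],
    [0.96, 0.8, 0],
    [0.96, 0.8, 0],
  ],
  jaw=[-1, -1, -1, -1, -1, -1, -1, -1, -1, -1],
)

```text
clock: 15.05
tool_pos: [0.5003, -0.1503, 0.2995]
eef_rot: [0.706, 0.708, -0.0, -0.0]
contact_force: [0.4, -0.9, -0.5]
opening: 1.002
```

Request:
move_arm(
  turn=[
    [0, 0, 0],
    [0, 0, 0],
    [0, 0, 0],
    [0, 0, 0],
    [0, 0, 0],
    [0, 0, 0],
    [0, 0, 0],
    [0, 0, 0],
    [0, 0, 0],
    [0, 0, 0],
  ],
  dp=[
    [0.96, 0, 0],
    [0.96, 0, 0],
    [0.96, 0, 0],
    [0.96, 0, 0],
    [0.96, 0, 0],
    [0.96, 0, 0],
    [0.96, 0, 0],
    [0.96, 0, 0],
    [0.96, 0, 0],
    [0.96, 0, 0],
  ],
  jaw=[-1, -1, -1, -1, -1, -1, -1, -1, -1, -1],
)

```text
clock: 15.88
tool_pos: [0.4987, 0.0896, 0.2992]
eef_rot: [0.706, 0.708, -0.001, -0.0]
contact_force: [1.4, -0.0, -0.8]
opening: 1.002
```

Run:
```python
from plant import r
from plug import *
s=snap(r,'scene','scene8');t=snap(r,'top','top8')
st=r.get_state();print(st['tool_pos'],R.from_quat(st['eef_rot']).as_matrix().round(3))
for nm,im in(('top',t),('scene',s)):
    hh=cv2.cvtColor(im['frame'],cv2.COLOR_BGR2HSV)
    for a,b in(((105,110,30),(125,255,255)),((0,190,60),(4,255,255))):
        m=cv2.inRange(hh,a,b)
        n,l,q,c=cv2.connectedComponentsWithStats(m); print(nm,[(c[i].round(1),q[i][4]) for i in range(1,n) if q[i][4]>8])
```

```text
[0.49867216 0.09356551 0.29901304] [[-0.01   1.    -0.002]
 [ 1.     0.01   0.002]
 [ 0.002 -0.002 -1.   ]]
top [(array([312. , 142.1]), np.int32(433)), (array([501.2, 266.6]), np.int32(26)), (array([403.3, 280.2]), np.int32(27)), (array([  6.6, 393.3]), np.int32(135))]
top []
scene [(array([572.4, 202.3]), np.int32(320)), (array([224.6, 198.6]), np.int32(10)), (array([132.4, 212.5]), np.int32(13)), (array([327.8, 269.7]), np.int32(462))]
scene [(array([352.6, 139.4]), np.int32(74))]
```

View pics/top8.png

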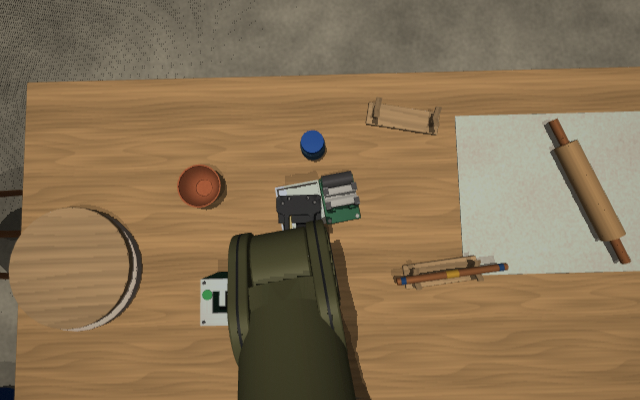

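View pics/scene8.png

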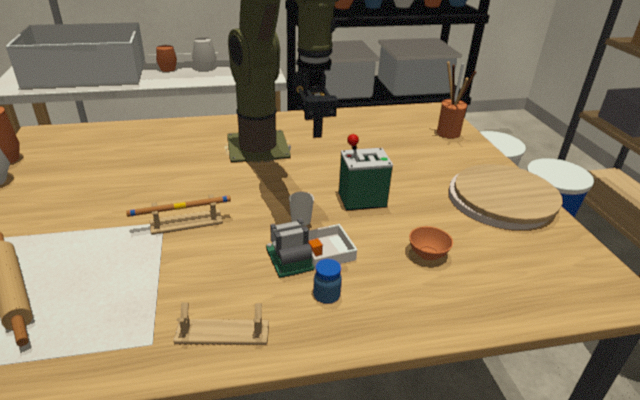

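Request:
move_arm(
  turn=[
    [0, 0, 0],
    [0, 0, 0],
    [0, 0, 0],
    [0, 0, 0],
    [0, 0, 0],
    [0, 0, 0],
    [0, 0, 0],
    [0, 0, 0],
    [0, 0, 0],
  ],
  dp=[
    [0.794, -0.719, 0],
    [0.794, -0.719, 0],
    [0.794, -0.719, 0],
    [0.794, -0.719, 0],
    [0.794, -0.719, 0],
    [0.794, -0.719, 0],
    [0.794, -0.719, 0],
    [0, 0, 0.8],
    [0, 0, 0],
  ],
  jaw=[-1, -1, -1, -1, -1, -1, -1, -1, -1],
)

```text
clock: 16.73
tool_pos: [0.3709, 0.2269, 0.278]
eef_rot: [0.705, 0.709, -0.003, -0.0]
contact_force: [0.8, -0.4, 0.1]
opening: 1.0
```

Run:
```python
from plant import r
from plug import *
s=snap(r,'scene','scene9')
st=r.get_state();print(st['tool_pos'],R.from_quat(st['eef_rot']).as_matrix().round(3),st['q'].round(2))
a=cv2.resize(s['frame'][70:220,290:430],None,fx=4,fy=4);cv2.imwrite('pics/l.png',a)
```

```text
[0.37209811 0.22604948 0.27894355] [[-0.003  1.    -0.003]
 [ 1.     0.003 -0.003]
 [-0.003 -0.003 -1.   ]] [-0.78  0.39  0.18  2.06 -0.11  0.7  -0.53]
```

View pics/l.png

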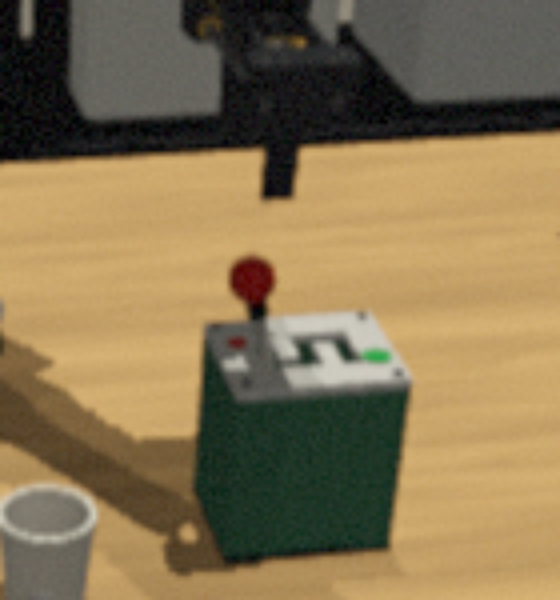

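Request:
move_arm(
  turn=[
    [0, 0, 0],
    [0, 0, 0],
    [0, 0, 0],
    [0, 0, 0],
    [0, 0, 0],
    [0, 0, 0],
    [0, 0, 0],
    [0, 0, 0],
    [0, 0, 0],
    [0, 0, 0],
  ],
  dp=[
    [0.24, 0.04, 0],
    [0, 0, 0.6],
    [0, 0, 0.7],
    [0, 0, 0.7],
    [0, 0, 0.7],
    [0, 0, 0.7],
    [0, 0, 0.7],
    [0, 0, 0],
    [0, 0, 0],
    [0, 0, 0],
  ],
  jaw=[-1, -1, -1, -1, -1, -1, -1, -1, 1, 1],
  newtons=20,
)

```text
clock: 17.62
tool_pos: [0.3754, 0.2332, 0.1786]
eef_rot: [0.707, 0.707, 0.001, 0.0]
contact_force: [-0.2, 0.1, -1.0]
opening: 0.872
```

Request:
move_arm(
  turn=[
    [0, 0, 0],
    [0, 0, 0],
    [0, 0, 0],
    [0, 0, 0],
    [0, 0, 0],
    [0, 0, 0],
    [0, 0, 0],
  ],
  dp=[
    [0, 0, 0],
    [0, 0, 0],
    [0, 0, 0],
    [0, 0, 0],
    [0, 0, 0],
    [0, 0, 0],
    [0, 0, 0],
  ],
  jaw=[1, 1, 1, 1, 1, 1, 1],
)

```text
clock: 18.2
tool_pos: [0.3739, 0.2331, 0.1778]
eef_rot: [0.706, 0.708, -0.0, -0.0]
contact_force: [-1.1, -0.7, 2.5]
opening: 0.363
```

Run:
```python
from plant import r
from plug import *
s=snap(r,'scene','scene10')
st=r.get_state();print(st['tool_pos'],st['opening'],st['contact_force'])
a=cv2.resize(s['frame'][70:220,290:430],None,fx=4,fy=4);cv2.imwrite('pics/m.png',a)
```

```text
[0.3738701  0.23307627 0.1777517 ] 0.36334162671023984 [-0.27150371 -0.27795714  2.3062419 ]
```

View pics/m.png

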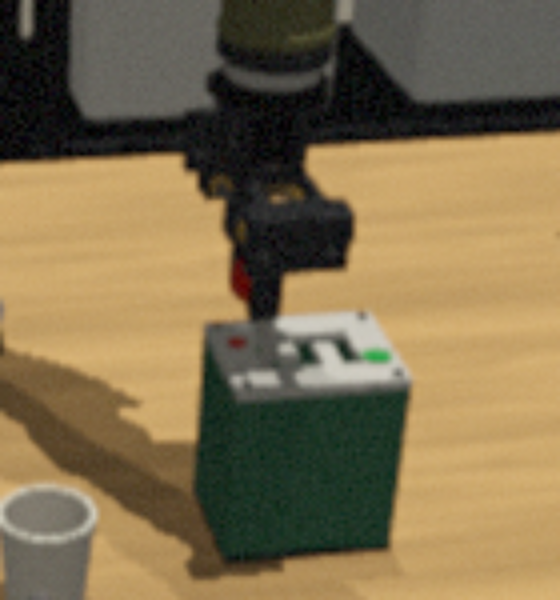

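Request:
move_arm(
  turn=[
    [0, 0, 0],
    [0, 0, 0],
    [0, 0, 0],
    [0, 0, 0],
    [0, 0, 0],
    [0, 0, 0],
    [0, 0, 0],
  ],
  dp=[
    [-0.02, 0.2, 0],
    [-0.02, 0.25, 0],
    [-0.02, 0.25, 0],
    [-0.02, 0.25, 0],
    [0, 0.25, 0],
    [0, 0.2, 0],
    [0, 0, 0],
  ],
  jaw=[1, 1, 1, 1, 1, 1, 1],
)

```text
clock: 18.83
tool_pos: [0.4103, 0.2313, 0.1773]
eef_rot: [0.707, 0.708, 0.0, 0.0]
contact_force: [-2.9, 0.9, -6.7]
opening: 0.368
```

Run:
```python
from plant import r
from plug import *
s=snap(r,'scene','scene11')
st=r.get_state();print(st['tool_pos'],st['opening'],st['contact_force'])
a=cv2.resize(s['frame'][70:220,290:430],None,fx=4,fy=4);cv2.imwrite('pics/n.png',a)
```

```text
[0.40995887 0.23132861 0.17732455] 0.36872469061144897 [-2.30950748  1.85872794 -7.68748778]
```

View pics/n.png

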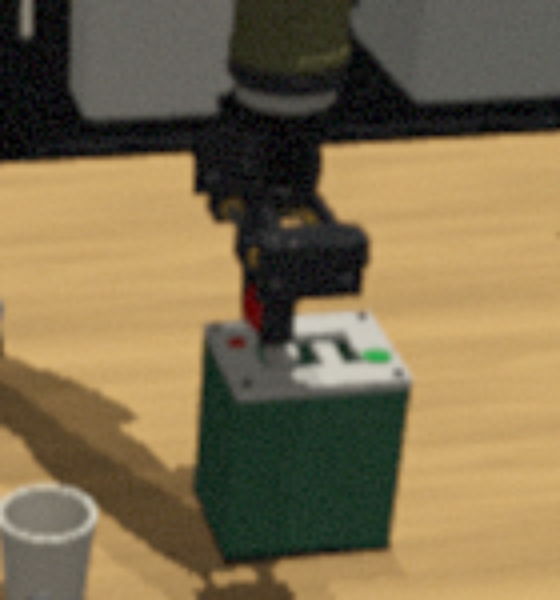

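Request:
move_arm(
  turn=[
    [0, 0, 0],
    [0, 0, 0],
    [0, 0, 0],
    [0, 0, 0],
    [0, 0, 0],
    [0, 0, 0],
    [0, 0, 0],
    [0, 0, 0],
  ],
  dp=[
    [0, -0.04, 0.06],
    [0.2, 0, 0],
    [0.25, 0, -0.04],
    [0.25, 0, -0.04],
    [0.25, 0, -0.03],
    [0.25, 0, 0],
    [0.25, 0, 0],
    [0.1, 0, 0],
  ],
  jaw=[1, 1, 1, 1, 1, 1, 1, 1],
)

```text
clock: 19.55
tool_pos: [0.4114, 0.2712, 0.1808]
eef_rot: [0.707, 0.708, 0.004, 0.001]
contact_force: [1.3, -1.4, 7.7]
opening: 0.368
```

Run:
```python
from plant import r
from plug import *
s=snap(r,'scene','scene12')
st=r.get_state();print(st['tool_pos'],st['opening'],st['contact_force'])
a=cv2.resize(s['frame'][70:220,290:430],None,fx=4,fy=4);cv2.imwrite('pics/o.png',a)
```

```text
[0.41146487 0.2715619  0.18078475] 0.3677465197164694 [-0.77737389 -0.42777091  7.61803219]
```

View pics/o.png

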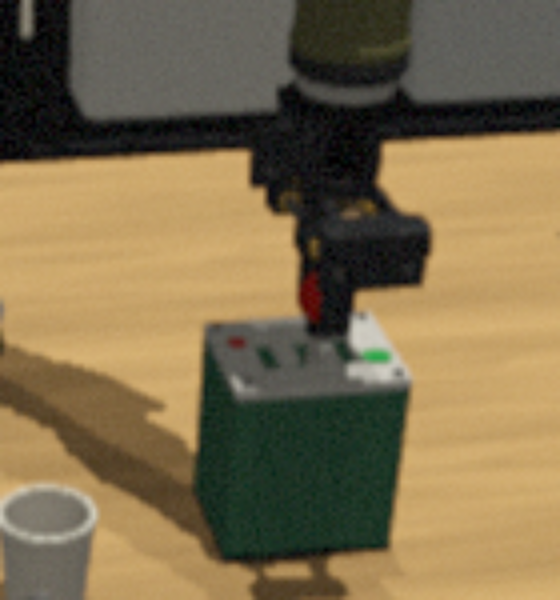

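Request:
move_arm(
  turn=[
    [0, 0, 0],
    [0, 0, 0],
    [0, 0, 0],
    [0, 0, 0],
    [0, 0, 0],
    [0, 0, 0],
    [0, 0, 0],
    [0, 0, 0],
    [0, 0, 0],
    [0, 0, 0],
  ],
  dp=[
    [0, -0.15, -0.06],
    [-0.02, -0.25, -0.04],
    [0, -0.25, -0.02],
    [0, -0.25, 0],
    [0, -0.25, 0],
    [0, -0.25, 0],
    [0, -0.25, 0.02],
    [0, -0.25, 0.04],
    [0, -0.1, 0],
    [0, 0, 0],
  ],
  jaw=[1, 1, 1, 1, 1, 1, 1, 1, 1, 1],
)

```text
clock: 20.43
tool_pos: [0.358, 0.2695, 0.1802]
eef_rot: [0.706, 0.708, 0.0, 0.0]
contact_force: [5.2, 1.2, -5.3]
opening: 0.364
```

Run:
```python
from plant import r
from plug import *
s=snap(r,'scene','scene13')
st=r.get_state();print(st['tool_pos'],st['opening'],st['contact_force'])
a=cv2.resize(s['frame'][70:220,290:430],None,fx=4,fy=4);cv2.imwrite('pics/p.png',a)
```

```text
[0.35808504 0.26945548 0.18019156] 0.3656130970218198 [ 4.95076365  0.78350189 -3.94760432]
```

View pics/p.png

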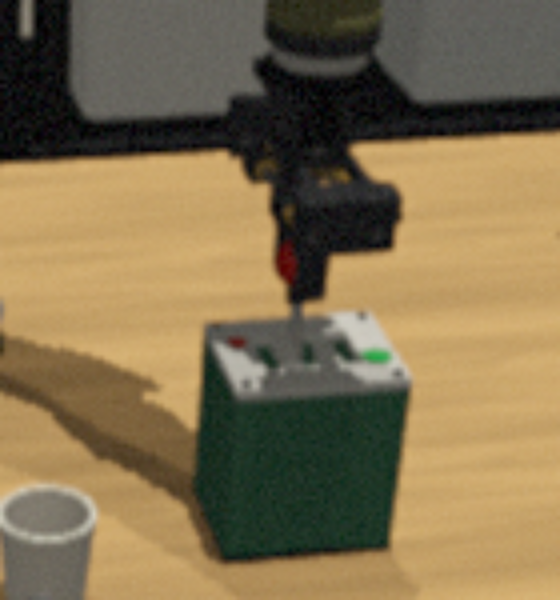

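Request:
move_arm(
  turn=[
    [0, 0, 0],
    [0, 0, 0],
    [0, 0, 0],
    [0, 0, 0],
    [0, 0, 0],
    [0, 0, 0],
    [0, 0, 0],
    [0, 0, 0],
    [0, 0, 0],
  ],
  dp=[
    [0, 0.12, 0.03],
    [0.2, 0, 0],
    [0.25, 0, 0.02],
    [0.25, 0, 0.03],
    [0.25, 0, 0.04],
    [0.25, 0, 0.04],
    [0.25, 0, 0.05],
    [0.2, 0, 0],
    [0, 0, 0],
  ],
  jaw=[1, 1, 1, 1, 1, 1, 1, 1, 1],
)

```text
clock: 21.23
tool_pos: [0.3593, 0.3106, 0.1749]
eef_rot: [0.706, 0.708, -0.002, -0.001]
contact_force: [0.1, 0.3, 3.1]
opening: 0.367
```

Run:
```python
from plant import r
from plug import *
s=snap(r,'scene','scene14')
st=r.get_state();print(st['tool_pos'],st['opening'],st['contact_force'])
a=cv2.resize(s['frame'][70:220,290:430],None,fx=4,fy=4);cv2.imwrite('pics/q.png',a)
```

```text
[0.3593922  0.31033431 0.1749297 ] 0.3657041110159912 [-0.8255376   1.28429776  3.18060653]
```

View pics/q.png

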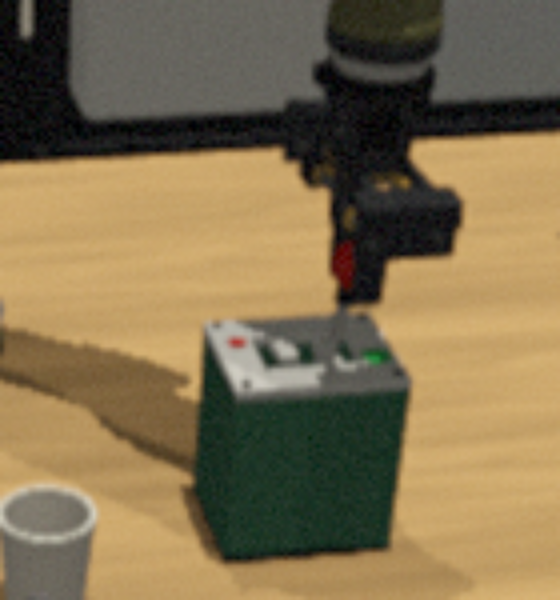

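Request:
move_arm(
  turn=[
    [0, 0, 0],
    [0, 0, 0],
    [0, 0, 0],
    [0, 0, 0],
    [0, 0, 0],
    [0, 0, 0],
    [0, 0, 0],
    [0, 0, 0],
    [0, 0, 0],
    [0, 0, 0],
  ],
  dp=[
    [0, 0.2, -0.03],
    [0, 0.25, -0.03],
    [0, 0.25, 0],
    [0, 0.25, 0],
    [0, 0.25, 0],
    [0, 0.25, 0],
    [0, 0.25, 0.02],
    [0, 0.25, 0.03],
    [0, 0.08, 0],
    [0, 0, 0],
  ],
  jaw=[1, 1, 1, 1, 1, 1, 1, 1, 1, 1],
)

```text
clock: 22.12
tool_pos: [0.4107, 0.3089, 0.1741]
eef_rot: [0.707, 0.707, -0.003, -0.0]
contact_force: [-4.4, -1.9, -11.4]
opening: 0.366
```

Run:
```python
from plant import r
from plug import *
s=snap(r,'scene','scene15')
st=r.get_state();print(st['tool_pos'],st['opening'],st['contact_force'])
a=cv2.resize(s['frame'][70:220,290:430],None,fx=4,fy=4);cv2.imwrite('pics/r.png',a)
```

```text
[0.41055725 0.30896844 0.17416354] 0.3629915747509395 [ -3.95191328  -2.57853988 -12.81995254]
```

View pics/r.png

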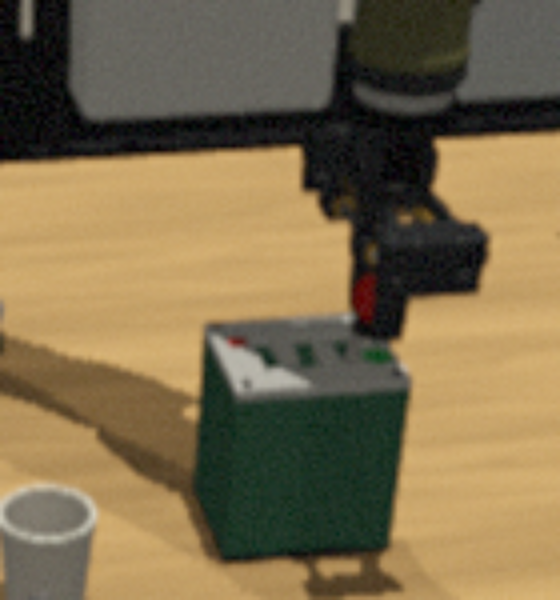

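Request:
move_arm(
  turn=[
    [0, 0, 0],
    [0, 0, 0],
    [0, 0, 0],
    [0, 0, 0],
    [0, 0, 0],
    [0, 0, 0],
    [0, 0, 0],
    [0, 0, 0],
    [0, 0, 0],
    [0, 0, 0],
  ],
  dp=[
    [0, -0.03, 0.08],
    [0, 0, 0],
    [0, 0, 0],
    [0, 0, 0],
    [0, 0, 0],
    [0, 0, 0],
    [0, 0, 0],
    [0, 0, 0],
    [0, 0, 0],
    [0, 0, 0],
  ],
  jaw=[1, 1, 0.2, 0.1, 0, -0.2, -0.4, -0.6, -0.8, -0.8],
)

```text
clock: 23.0
tool_pos: [0.4112, 0.3109, 0.1736]
eef_rot: [0.706, 0.708, 0.0, 0.0]
contact_force: [0.9, -0.3, -0.0]
opening: 0.853
```

Request:
move_arm(
  turn=[
    [0, 0, 0],
    [0, 0, 0],
    [0, 0, 0],
    [0, 0, 0],
    [0, 0, 0],
    [0, 0, 0],
    [0, 0, 0],
    [0, 0, 0],
    [0, 0, 0],
    [0, 0, 0],
  ],
  dp=[
    [0, 0, 0],
    [0, 0, -0.4],
    [0, 0, -0.6],
    [0, 0, -0.8],
    [0, 0, -0.8],
    [0, 0, -0.8],
    [0, 0, -0.8],
    [0, 0, -0.8],
    [0, 0, -0.8],
    [0, 0, -0.8],
  ],
  jaw=[-0.8, -0.8, -0.8, -0.8, -0.8, -0.8, -0.8, -0.8, -0.8, -0.8],
)

```text
clock: 23.83
tool_pos: [0.4108, 0.3106, 0.3395]
eef_rot: [0.706, 0.708, -0.0, -0.0]
contact_force: [-0.5, 0.5, 0.2]
opening: 0.899
```

Request:
move_arm(
  turn=[
    [0, 0, 0],
    [0, 0, 0],
    [0, 0, 0],
    [0, 0, 0],
    [0, 0, 0],
    [0, 0, 0],
    [0, 0, 0],
    [0, 0, 0],
    [0, 0, 0],
    [0, 0, 0],
  ],
  dp=[
    [1, 0, 0],
    [1, 0, 0],
    [1, 0, 0],
    [1, 0, 0],
    [1, 0, 0],
    [1, 0, 0],
    [1, 0, 0],
    [1, 0, 0],
    [0, 0, 0],
    [0, 0, 0],
  ],
  jaw=[-0.8, -0.8, -0.8, -0.8, -0.8, -0.8, -0.8, -0.8, -0.8, -0.8],
)

```text
clock: 24.67
tool_pos: [0.4098, 0.5117, 0.3375]
eef_rot: [0.706, 0.709, -0.001, -0.0]
contact_force: [0.5, -1.1, -0.1]
opening: 0.903
```

Run:
```python
from plant import r
from plug import *
s=snap(r,'scene','scene16');t=snap(r,'top','top16')
st=r.get_state();print(st['tool_pos'],st['opening'],st['clock'],st['contact_force'])
for nm,im in(('top',t),('scene',s)):
    hh=cv2.cvtColor(im['frame'],cv2.COLOR_BGR2HSV)
    for a,b in(((105,110,30),(125,255,255)),((0,190,60),(4,255,255))):
        m=cv2.inRange(hh,a,b)
        n,l,q,c=cv2.connectedComponentsWithStats(m); print(nm,[(c[i].round(1),q[i][4]) for i in range(1,n) if q[i][4]>8])
print(plug(t,s))
```

```text
[0.41109712 0.50934093 0.33827917] 0.9006917271299697 24.7667 [-0.33631817  0.62140425  0.01185451]
top [(array([312.1, 142.2]), np.int32(437)), (array([501.2, 266.6]), np.int32(26)), (array([403.3, 280.2]), np.int32(27))]
top [(array([202.7, 294.1]), np.int32(189))]
scene [(array([572.4, 202.3]), np.int32(315)), (array([224.5, 198.5]), np.int32(11)), (array([132.5, 212.5]), np.int32(12)), (array([327.7, 269.7]), np.int32(462))]
scene [(array([384. , 144.2]), np.int32(71))]
[313. 207.] [313 207   1   1   1]
[314.96470588 243.45882353] [309 239  13  10  85]
(array([0.59466562, 0.08490165, 0.02462458]), np.float64(0.0019832588561463256))
```

View pics/top16.png

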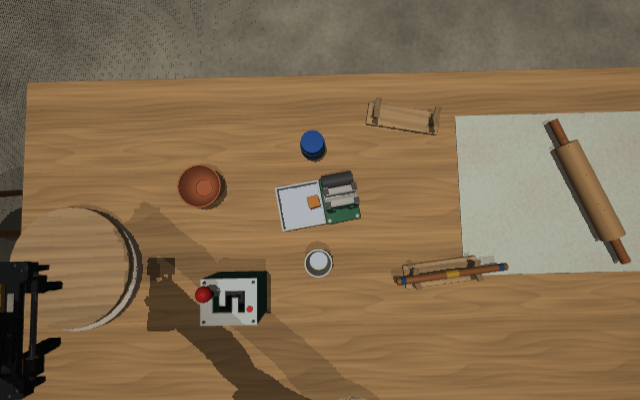

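View pics/scene16.png

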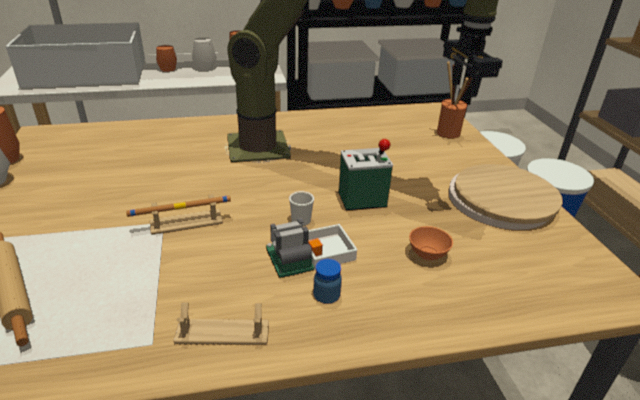

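Run:
```python
from h import *
t=load('top16');s=load('scene16')
print('knob',tri(t,(202.7,294.1),s,(384,144.2)),'turn5 ~ .4087 .3109 .194')
print('plug',onz(t,313.3,202,.033),'rod',tri(t,(501.2,266.6),s,(132.5,212.5)),tri(t,(403.3,280.2),s,(224.5,198.5)))
```

```text
knob (array([0.41190176, 0.31019663, 0.19530906]), np.float64(0.0006249298477618813)) turn5 ~ .4087 .3109 .194
plug [0.60663188 0.08264525 0.033     ] rod (array([ 0.4360838 , -0.36674454,  0.06097577]), np.float64(0.0018590267765930667)) (array([ 0.41021549, -0.12923328,  0.06265587]), np.float64(0.0010459724164466988))
```

Run:
```python
from plant import r
print(r.finish_job())
```

```text
the job is handed in; nothing more can be done
None
```

The job is handed in at about 24.8 s of the 64 s allowed. The hand-in reports no verdict, but all my last checks passed.

- **Rest and plug:** Two rests were in view, at top pixels (441,272) and (403,118). I used the first, which is farthest to the robot's right (y about -0.24 m against -0.16 m) and held the rod. The rod pushed the plug out of the barrel. The plug now lies in the catch tray, about 34 mm from its middle towards the barrel and inside the 54 mm limit.
- **Rod:** It is back in the V supports of that rest and let go. Its blue bands lie on the same line as at the start, at about 61 mm height, roughly 5 mm further along the rest.
- **Lever:** I took the knob through all five legs. It now stands at (0.412, 0.310, 0.195), about 3.5 mm from my estimate of the last notch, against a 12 mm limit. Wrist force during the legs stayed below about 14 N.
- **Other checks:** The cup, jar and bowl look unmoved in both views, and the arm is clear of everything with no contact force. No check failed or disagreed beyond 1–4 mm of measurement scatter. The colour mask nearly missed the plug in the top view (one pixel), so the plug's position comes from a pixel I read by eye.

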